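Lever open the bur case and hang the opener back on its peg

ROBOT

A 6-joint arm with a two-finger parallel gripper is mounted at the origin on the work surface. World frame = base frame: x ahead of the robot, y to its left, z up, the work surface at z = 0. Lengths are in m, angles in rad, forces in N, time in s.
With the tool pointing down it reaches from about 0.375 to 0.975 m from the base axis. Payload 3.8 kg.
Tool frame: the origin (TCP) lies midway between the tips of the shut fingers; the grasp point (between the pads) lies 19 mm behind it; z points along the fingers, y is the direction in which the jaws open and shut (so a half turn about z gives the same grasp; the last joint's range is limited). The gripper opens to 85 mm and grips with 20 to 120 N. Pads are 22 mm wide; open, the fingers measure 114 mm over their backs; the gripper's body (76 mm by 85 mm) begins 54 mm behind the grasp point. The pads swing forward as they close: fully open they stand 13 mm farther back than shut.
Start: joints at [-1.356, 0.264, 1.604, -0, 1.274, -0.037], TCP at [0.168, -0.654, 0.231] pointing down, gripper open.
Joint ranges: [-2.63, 2.63], [-0.94, 2.18], [0.31, 2.57], [-1.31, 4.45], [0, 2.66], [-2.55, 2.55]. Speed limits (rad/s): [2.57, 2.57, 3.14, 3.14, 3.14, 3.14].

INTERFACE

Orientations are given as a rotation vector (axis times angle).
In Python, from workcell import * gives the robot as it stands. The module is installed in compiled form; this text tells all that it offers.
- The arm moves only by the tool move_arm, never from a script. Its argument "rows" is a list of rows, each an object of numbers: "grip": the opening, from -1 (shut) to 1 (fully open), so that 0 is half open; "tx", "ty", "tz": the shift along the tool's x, y, z scaled (see below); "rx", "ry", "rz": the turn, a rotation vector about the tool's x, y, z scaled (see below). A call has exactly 8 rows; each row is the pose to reach, as a shift and turn from the pose commanded when the call began, along the tool's axes at that moment, turning the shorter way round; what a row does not reach only later rows make up. The controller multiplies each number of a shift by 200 mm and each number of a turn by 360 degrees. A row lasts 1/8 s, in which the tool goes at most 62.5 mm and 10.7 degrees, less where a joint would pass 70% of its speed; a pose out of reach is approached as far as the arm can. A call with a number of a shift or a turn outside -1 to 1 is refused whole. A call with a gripper value outside its range is refused whole. The fingers move at their own pace and stop on an object; "grip_force" is the grip in N (left out, the last holds). Time passes only in rows, so rows that repeat a pose let the fingers close, or fill a call up. It gives the time, the measured TCP pose, the force and the opening at its end, in the units of the state.
- read_state(): the state, without advancing time (a new reading comes with each control period).
- read_camera(name): name is "side" or "top"; returns a dict with "frame" (480x640x3 uint8, red, green, blue), "range_z" (480x640 float32, m along the optical axis (not along the pixel's ray), 0 where there is no reading), "K" (3x3 intrinsics, pixels), "cam_to_world" (4x4, takes a point from camera to world coordinates). Camera axes: x right, y down, z forward; pixel columns grow to the right and rows downward; lengths in m; the calibration is good to about 2 mm. A picture is of the moment at which its call begins.
- finish_job(): hands the job in, once; it reports no verdict.
The state is a dict: "time": time; "q": joint angles; "joint_vel": joint speeds; "joint_torque": joint torques, N m; "tool_pos": TCP position; "tcp_rot": TCP orientation; "wrist_force": force on the tool from outside, world axes, zero at the start; "torque": the same for the moment, N m; "width": opening from 0.0 (shut) to 1.0 (fully open).
Only numpy, scipy, OpenCV 4.12 (cv2) and the standard library are available. Lean on these libraries where they do the work, as an engineer would, in place of code of your own. Each camera call takes 0.05 s, during which the arm holds its last target.

TASK

Lever up the lid of the small grey case with the blade of the eyed opener, in at the notch under the lid's front edge, until the lid stands open nearly upright by itself. Then hang the opener by its eye on the empty peg of the rack, blade down, and let it hang still. The gripper itself must not push on the case or its lid, and the other things on the bench are to be left where they are.

Things in the scene. Friction and masses are not known exactly. Their poses are not given: they have to be found in the camera images.
- opener: the opener, 194 mm long, 70 g or so, lying flat: light wooden handle 90 long x 16 wide x 18 mm high, flat steel blade 70 long x 16 wide x 3 mm thick at one end, flat steel ring (the eye, outside 34, hole 22, 5 mm thick) at the other. Origin: centre of the handle's underside. x runs along the tool to the blade, z up as it lies. Blade and eye both lie at mid-height, z = 9 mm. The hole's axis is z
- opener_eye (a point): centre of the opener's eye, 62 mm behind the handle's centre (x = -62, z = 9 mm)
- opener_tip (a point): centre of the blade's end (x = +115, z = 9 mm)
- case: grey metal case fixed to the bench, 110 deep (x) x 130 wide (y) x 70 mm high without its 5 mm steel lid. Origin: centre of its underside; front faces its -x, at x = -55. In the middle of the 5 mm thick front wall, right under the lid, is an open notch 60 mm wide, from z = 58 to 70 mm; inside, nothing stands higher than 51 mm
- lid (a joint): angle of the case's lid: 0 shut, grows as it opens upward about the hinge, stop at 1.9 rad. A stiff hinge: it stays where it is left; about 1.2 N at the lip lifts it
- lid_lip (a point): middle of the lid's front edge on its underside; it overhangs the front wall by 8 mm (shut: x = -63, z = 70 mm in the case's frame) and moves with the lid
- lid_hinge (a point): middle of the lid's hinge line (case frame x = 55, z = 70 mm), along the case's y
- rack: wooden tool rack fixed to the bench: foot 110 x 270 mm, crossbar with its top at 227 mm (24 mm high) carrying three peg plates 70 mm apart. Origin: on the bench under the crossbar's front face; it faces its -x, y along the bar
- peg_free: the empty peg (the other two pegs carry a hanging tool; which place is empty varies): steel peg 7 mm thick on a dark plate 50 wide x 24 mm high (face 2.5 mm in front of the origin). Origin: root of the peg on its axis, 215 mm above the bench; the peg points out along its -x and rises at 55 degrees, 65 mm long
- peg_tip (a point): tip of the empty peg (x = -37, z = +53 mm from its root)
- block: bystander: steel bench block 60 x 60 x 22 mm; origin under its centre
- mandrel: bystander: standing tapered steel mandrel 170 mm high on a 64 mm foot; origin under its centre
- bottle: bystander: amber bottle 48 mm across, 110 mm high; origin under its centre
- cup: bystander: white cup 72 mm across, 85 mm high; origin under its centre
- file: bystander: needle file with a wooden handle and no eye, 163 mm long (x = -68 to 95), 12 mm high; origin on the bench
- mallet: bystander: wooden mallet lying, head 50 x 85 x 36 mm at its origin, handle to x = -150 mm
- pliers: bystander: pliers lying, 140 mm long along x (-65 to 73), 12 mm high; origin on the bench
Mind the look-alikes: they are no part of the job. There is more than one size of the opener; the job needs the smallest.

How it is judged:
By the outcome, as a careful person would: the job done as asked, in the order asked, and still so for the second after the job is handed in, with the robot touching nothing.
It also fails if it takes over 69 s, if anything falls off the work surface, if the arm or the gripper's body presses on something with over 40 N, if the wrist force passes 120 N, or if a joint passes its speed limit or range.

## Working session

There is one attempt and no reset: what is moved stays moved. The work goes in short steps, Python scripts to look and compute and a tool call to move; the robot and the scene stay as the last step left them, time stands still between calls to the robot, and variables do not carry over. Pictures are saved under pics/ and viewed, and the job is handed in when it is done.

Besides the shell and the picture viewer there is one more tool, called after "Emit:" as name([rows], argument=value, ...), one row to a line, values as JSON. move_arm: Moves the arm, as the interface text tells. Its arguments: {"type":"object","properties":{"rows":{"type":"array"},"grip_force":{"type":"number"}},"required":["rows"]}

```bash
mkdir -p pics; cat > h.py <<'E'
from workcell import *
import numpy as np, cv2
from scipy.spatial.transform import Rotation as R
def snap(n):
    c=read_camera(n); np.savez(f'{n}.npz',**c); return c
def load(n):
    return dict(np.load(f'{n}.npz'))
def ray(c,u,v):
    K=c['K'];T=c['cam_to_world']
    d=T[:3,:3]@np.array([(u-K[0,2])/K[0,0],(v-K[1,2])/K[1,1],1.]); return T[:3,3],d
def onz(c,u,v,z):
    o,d=ray(c,u,v); return o+d*(z-o[2])/d[2]
def cloud(c):
    K=c['K'];T=c['cam_to_world'];v,u=np.mgrid[:480,:640];z=c['range_z']
    P=np.stack([(u-K[0,2])/K[0,0]*z,(v-K[1,2])/K[1,1]*z,z],-1)@T[:3,:3].T+T[:3,3]
    P[z==0]=np.nan; return P
def proj(c,p):
    T=np.linalg.inv(c['cam_to_world']);q=T[:3,:3]@np.array(p)+T[:3,3];q=c['K']@q;return q[:2]/q[2]
def save(name,img): cv2.imwrite('pics/'+name+'.png',img[...,::-1])
E
python3 - <<'E'
from h import *
for n in('side','top'):
    c=snap(n);save(n+'0',c['frame']);print(n,c['K'],c['cam_to_world'])
print(read_state())
E
```

```text
side [[447.46889919   0.         316.85996513]
 [  0.         447.46889919 242.13345516]
 [  0.           0.           1.        ]] [[ 0.93819174 -0.21571405  0.27067269  0.25901936]
 [-0.34538024 -0.53251515  0.77274841 -0.6219389 ]
 [-0.02255538 -0.81847117 -0.57410469  0.6436784 ]
 [ 0.          0.          0.          1.        ]]
top [[603.27406297   0.         330.20372066]
 [  0.         603.27406297 249.98671297]
 [  0.           0.           1.        ]] [[-0.12049072 -0.97276087  0.19803604  0.22799992]
 [-0.99271288  0.11842371 -0.02229258 -0.00352223]
 [-0.00176681 -0.19927898 -0.97994121  1.47565956]
 [ 0.          0.          0.          1.        ]]
{'time': 0.1, 'q': array([-1.35586640e+00,  2.64713968e-01,  1.60527558e+00, -1.90841851e-05,
        1.27373252e+00, -3.69176276e-02]), 'joint_vel': array([-0.00059951,  0.00050331, -0.00038478, -0.00071698, -0.00155965,
       -0.00061785]), 'joint_torque': array([ 4.59917483e-04, -5.16708398e+01, -3.68589735e+01, -1.08222007e-04,
        6.29884045e-03, -2.96783014e-06]), 'tool_pos': array([ 0.16803881, -0.65303583,  0.23004159]), 'tcp_rot': array([-3.11461404e+00, -3.94299102e-01,  3.25644645e-04]), 'wrist_force': array([-0.59974276,  0.31299761,  0.0081571 ]), 'torque': array([-0.02389582, -0.03590247,  0.01872846]), 'width': 1.0029442321278077}
```

View pics/side0.png

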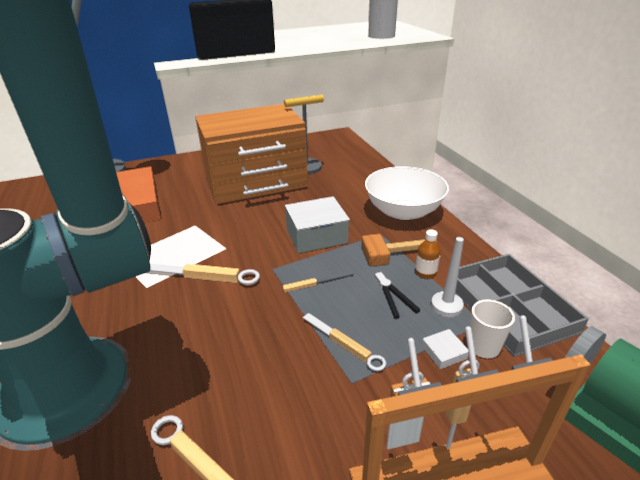

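View pics/top0.png

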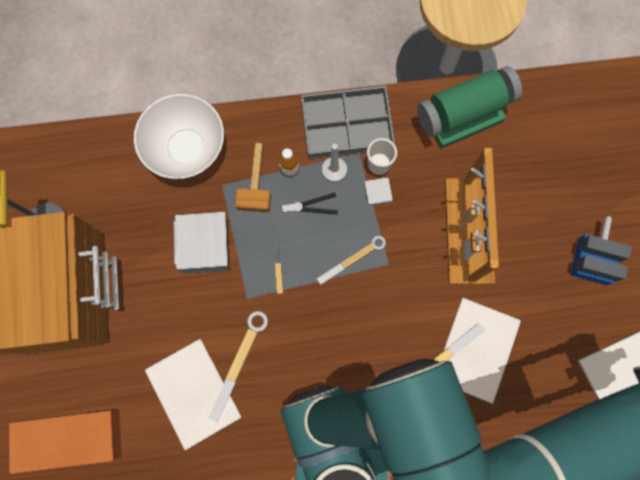

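```bash
python3 - <<'E'
from h import *
c=load('top');s=load('side')
def pr(n,a,b,cam,z=.009):
    A=onz(cam,*a,z);B=onz(cam,*b,z);print(n,A.round(4),B.round(4),'len eye-tip',np.linalg.norm(A-B).round(4))
pr('mat',(378,242),(321,280),c)
pr('left',(257,321),(216,418),c)
pr('mat side',(375,362),(305,317),s)
pr('left side',(249,277),(150,268),s)
pr('right: side eye, top tip',(167,431),(0,0),s); print(onz(c,481,328,.009))
f=s['frame'];save('c1',cv2.resize(f[290:480,100:420],None,fx=2.5,fy=2.5,interpolation=3))
f=c['frame'];save('c2',cv2.resize(f[140:300,160:400],None,fx=3.3,fy=3.3,interpolation=3))
save('c3',cv2.resize(f[140:300,400:520],None,fx=3.7,fy=3.7,interpolation=3))
save('c4',cv2.resize(s['frame'][300:480,340:640],None,fx=2.6,fy=2.6,interpolation=3))
E
```

```text
mat [ 0.5302 -0.1573  0.009 ] [ 0.4525 -0.0054  0.009 ] len eye-tip 0.1707
left [0.3715 0.1604 0.009 ] [0.1571 0.2779 0.009 ] len eye-tip 0.2445
mat side [ 0.5259 -0.1555  0.009 ] [ 0.4464 -0.003   0.009 ] len eye-tip 0.1719
left side [0.3706 0.162  0.009 ] [0.1641 0.2796 0.009 ] len eye-tip 0.2377
right: side eye, top tip [ 0.1654 -0.1601  0.009 ] [-1.2662  6.5677  0.009 ] len eye-tip 6.8784
[ 0.28940336 -0.37540835  0.009     ]
```

View pics/c2.png

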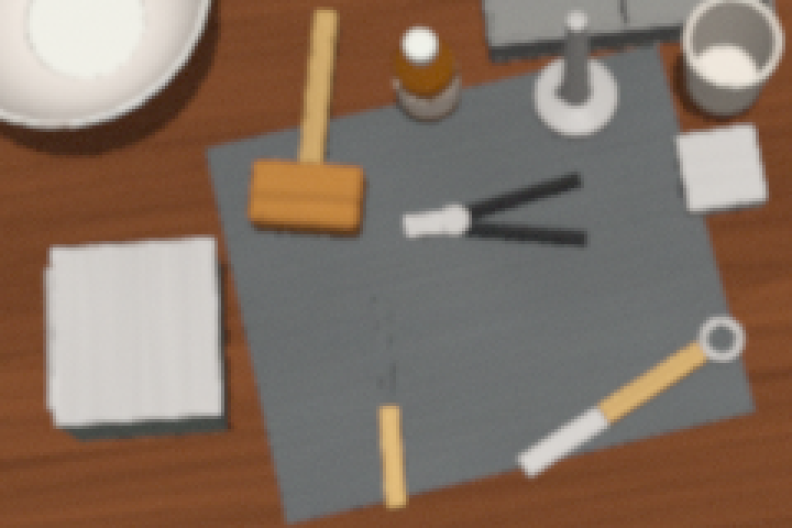

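View pics/c3.png

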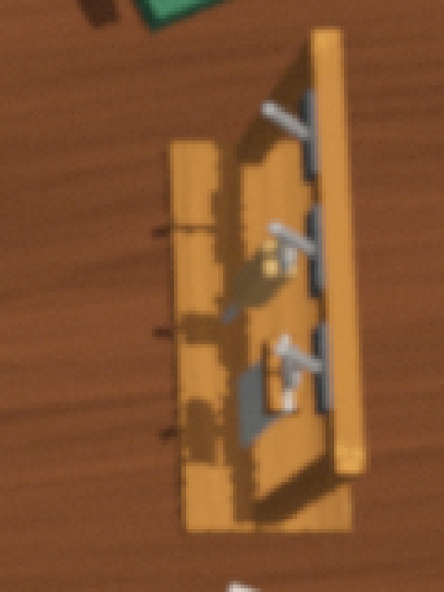

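View pics/c4.png

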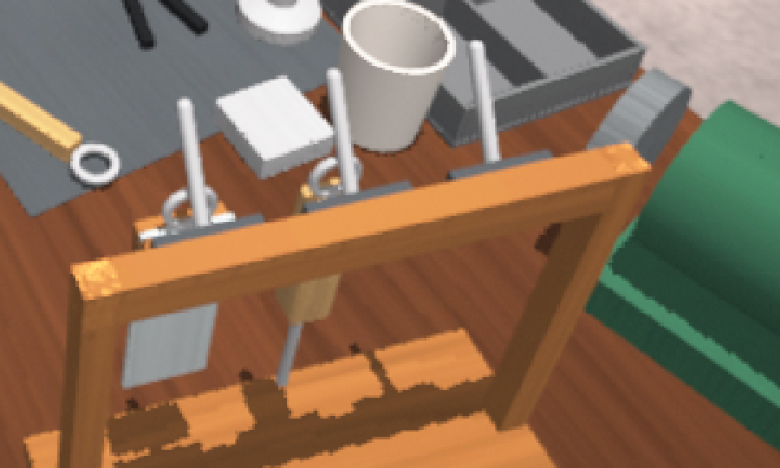

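```bash
python3 - <<'E'
from h import *
c=load('top');s=load('side')
save('c5',cv2.resize(s['frame'][185:260,270:370],None,fx=7,fy=7,interpolation=3))
P=cloud(c)
def rect(m,n):
    q=P[m][:,:2].astype(np.float32); r=cv2.minAreaRect(q*1000);print(n,len(q),r,cv2.boxPoints(r).round(1).tolist())
x,y,z=P[...,0],P[...,1],P[...,2]
m=(z>.065)&(z<.085)&(x>.4)&(x<.65)&(y>.15)&(y<.36)
vv,uu=np.where(m);print(uu.min(),uu.max(),vv.min(),vv.max(),np.median(z[m]))
rect(m,'lid')
# opener heights
m=(z>.005)&(z<.03)&(x>.43)&(x<.56)&(y>-.19)&(y<.02); vv,uu=np.where(m);print(uu.min(),uu.max(),vv.min(),vv.max()); rect(m,'opener')
# rack bar
m=(z>.215)&(z<.24)&(y<-.3)&(x>.4); rect(m,'bar'); print(np.median(z[m]))
vv,uu=np.where(m);print(uu.min(),uu.max(),vv.min(),vv.max())
E
```

```text
174 226 212 269 0.0759968610173214
lid 2766 ((573.6254272460938, 269.810546875), (124.90509033203125, 132.40194702148438), 87.12223815917969) [[504.3999938964844, 210.8000030517578], [636.5999755859375, 204.10000610351562], [642.9000244140625, 328.8999938964844], [510.6000061035156, 335.5]]
307 395 231 290
opener 1197 ((495.0084533691406, -85.05403900146484), (129.93946838378906, 209.60748291015625), 0.16091783344745636) [[429.70001220703125, 19.600000381469727], [430.29998779296875, -190.0], [560.2999877929688, -189.6999969482422], [559.7000122070312, 19.899999618530273]]
bar 1297 ((535.5198974609375, -374.8107604980469), (40.923805236816406, 264.4042053222656), 82.69424438476562) [[401.79998779296875, -378.29998779296875], [664.0, -411.8999938964844], [669.2999877929688, -371.29998779296875], [407.0, -337.70001220703125]]
0.2276278254441666
476 498 148 267
```

View pics/c5.png

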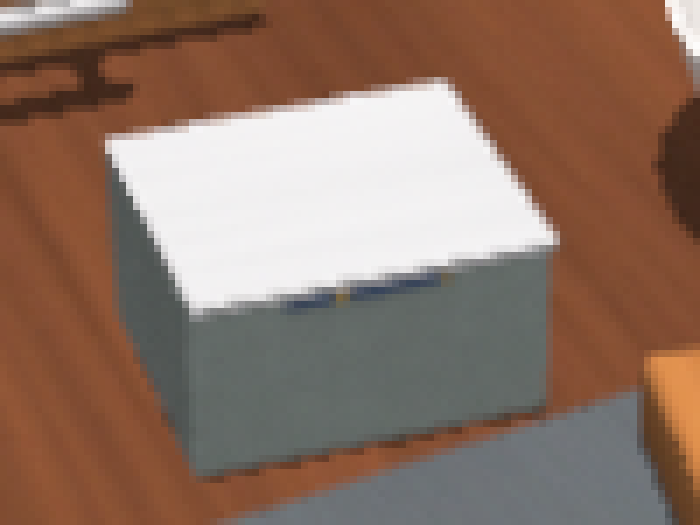

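```bash
python3 - <<'E'
from h import *
c=load('top');s=load('side')
hsv=lambda f:cv2.cvtColor(f,cv2.COLOR_RGB2HSV)
def comp(m,near):
    n,l,st,ce=cv2.connectedComponentsWithStats(m.astype(np.uint8))
    i=min(range(1,n),key=lambda k:np.hypot(*(ce[k]-near))-(0 if st[k][4]>25 else -1e3)); return l==i
for n,cam,hn,bn,en in(('top',c,(359,254),(332,273),(378,242)),('side',s,(350,344),(318,324),(375,362))):
    H=hsv(cam['frame']).astype(int); m=(H[...,1]>80)&(H[...,2]>120)&(H[...,0]>12)&(H[...,0]<30)
    a=comp(m,hn); steel=(H[...,1]<50)&(H[...,2]>140)
    b=comp(steel,bn); e=comp(steel,en)
    for nm,q,z in(('handle',a,.018 if n=='top' else .014),('blade',b,.0105),('eye',e,.011)):
        v,u=np.where(q); X=np.array([onz(cam,i,j,z)[:2]*1000 for i,j in zip(u,v)],np.float32)
        r=cv2.minAreaRect(X); r2=cv2.minAreaRect(np.stack([u,v],1).astype(np.float32))
        print(n,nm,len(u),np.round(r[0],1),np.round(r[1],1),round(r[2],1),'mean',X.mean(0).round(1), r2[0])
# lid white
H=hsv(c['frame']).astype(int); m=comp((H[...,1]<40)&(H[...,2]>170),(200,242))
v,u=np.where(m); X=np.array([onz(c,i,j,.075)[:2]*1000 for i,j in zip(u,v)],np.float32)
r=cv2.minAreaRect(X);print('lid top',len(u),r,cv2.boxPoints(r).round(1).tolist())
H=hsv(s['frame']).astype(int); m=comp((H[...,1]<40)&(H[...,2]>170),(318,215))
v,u=np.where(m); X=np.array([onz(s,i,j,.075)[:2]*1000 for i,j in zip(u,v)],np.float32)
r=cv2.minAreaRect(X);print('lid side',len(u),r,cv2.boxPoints(r).round(1).tolist())
# notch blue in side
m=(H[...,0]>100)&(H[...,0]<130)&(H[...,1]>60); m[:215]=0;m[240:]=0;m[:,:300]=0;m[:,345:]=0
v,u=np.where(m);print('notch px',u.min(),u.max(),v.min(),v.max())
for x in range(u.min(),u.max()+1,4): print(x,v[u==x])
save('c6',cv2.resize(s['frame'][300:400,480:620],None,fx=5.5,fy=5.5,interpolation=3))
save('c7',cv2.resize(c['frame'][145:205,455:505],None,fx=9,fy=9,interpolation=3))
E
```

```text
top handle 260 [ 500.9 -101.4] [18.9 86.8] 26.3 mean [ 500.7 -101.5] (357.32196044921875, 255.49755859375)
top blade 232 [465.9 -29.6] [20.  71.9] 26.7 mean [466.3 -29.9] (330.1153564453125, 273.42303466796875)
top eye 112 [ 529.1 -157.7] [33.7 32.2] 37.0 mean [ 529.  -157.3] (378.2500305175781, 242.25003051757812)
side handle 533 [ 497.9 -104.3] [26.2 95.3] 26.2 mean [ 498.3 -105.5] (349.3846130371094, 344.42303466796875)
side blade 246 [464.3 -29.1] [19.5 71.4] 27.3 mean [463.6 -28.5] (317.5119323730469, 322.68170166015625)
side eye 171 [ 527.5 -157.4] [34.5 33.2] 35.5 mean [ 527.1 -157.9] (376.5, 362.0000305175781)
lid top 2735 ((572.8705444335938, 269.4195556640625), (121.60737609863281, 130.7249755859375), 87.28531646728516) [[504.70001220703125, 211.8000030517578], [635.2999877929688, 205.60000610351562], [641.0, 327.1000061035156], [510.5, 333.29998779296875]]
lid side 1369 ((569.96484375, 267.0353698730469), (121.72200775146484, 130.32069396972656), 87.31714630126953) [[502.0, 209.3000030517578], [632.2000122070312, 203.1999969482422], [637.9000244140625, 324.79998779296875], [507.70001220703125, 330.8999938964844]]
notch px 312 331 225 228
312 [228]
316 [227 228]
320 []
324 [226]
328 [225]
```

View pics/c6.png

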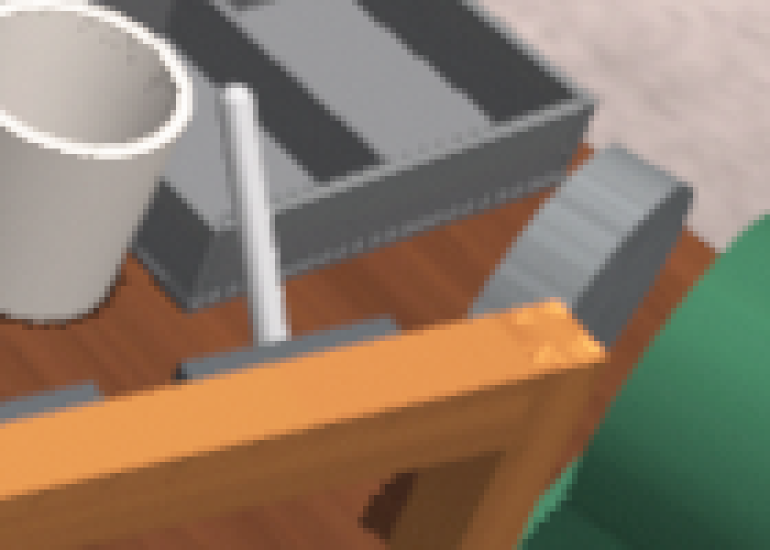

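View pics/c7.png

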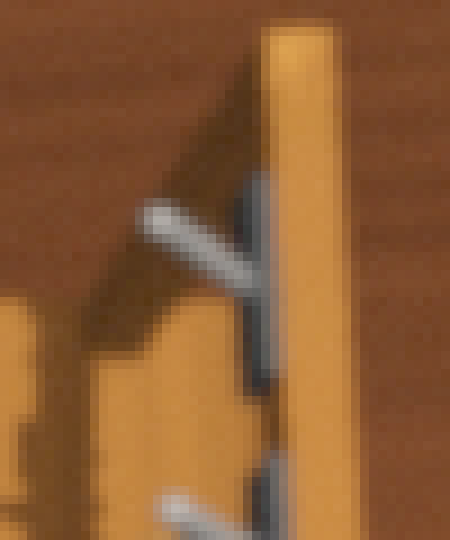

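```bash
python3 - <<'E'
from h import *
c=load('top');s=load('side')
def tri(a,b):
    o1,d1=ray(c,*a);o2,d2=ray(s,*b)
    A=np.stack([d1,-d2],1);t=np.linalg.lstsq(A,o2-o1,rcond=None)[0]
    p,q=o1+t[0]*d1,o2+t[1]*d2;print((p*1000).round(1),(q*1000).round(1));return (p+q)/2
tip=tri((472.1,168.8),(522.5,316.3))
# bar line top: end edges in top image at z=.227
P=cloud(c)
f=c['frame'];H=cv2.cvtColor(f,cv2.COLOR_RGB2HSV).astype(int)
# left (front) edge of bar from bright orange
m=(H[...,1]>150)&(H[...,2]>170);m[:,:478]=0
pts=[]
for v in range(152,262):
    u=np.where(m[v,478:505])[0]
    if len(u)>3: pts.append([*onz(c,478+u.min()-.5,v,.227)[:2],*onz(c,478+u.max()+.5,v,.227)[:2]])
pts=np.array(pts);
for k in(0,2):
    l=cv2.fitLine(pts[:,k:k+2].astype(np.float32)*1000,cv2.DIST_HUBER,0,.01,.01).ravel();print('bar edge',l)
print(pts[0],pts[-1])
# end points
for uv in((485,148),(490,148)): print(onz(c,*uv,.227))
# from tip, root estimates: direction out
for yaw in(83,85,88,90,92): 
    d=np.array([np.cos(np.radians(yaw)),np.sin(np.radians(yaw)),0]); r=tip-np.array([0,0,.053])-.037*d
    print(yaw,(r*1000).round(1),proj(c,r),proj(s,r))
# neighbours tips for line direction
for a,b in(((0,0),(0,0)),): pass
save('c8',cv2.resize(c['frame'][175:265,455:505],None,fx=6.6,fy=6.6,interpolation=3))
save('c9',cv2.resize(s['frame'][315:400,390:500],None,fx=7,fy=7,interpolation=3))
E
```

```text
[ 608.8 -347.8  267.7] [ 607.4 -346.9  267. ]
bar edge [ 9.7231722e-01 -2.3366474e-01  5.3207550e+02 -3.6323615e+02]
bar edge [ 9.9297190e-01 -1.1835015e-01  5.3223108e+02 -3.9337796e+02]
[ 0.65635161 -0.39263604  0.65450094 -0.40779889] [ 0.41943142 -0.33663778  0.41409745 -0.38046452]
[ 0.66532417 -0.39529937  0.227     ]
[ 0.66400027 -0.4061451   0.227     ]
83 [ 603.6 -384.1  214.3] [483.3161393  177.21502481] [531.22466552 370.67209531]
85 [ 604.9 -384.2  214.3] [483.2767794  176.65052987] [532.19428098 370.43711596]
88 [ 606.8 -384.3  214.3] [483.17921791 175.80567397] [533.60000292 370.02916105]
90 [ 608.1 -384.3  214.3] [483.08862873 175.24469306] [534.50280493 369.7208348 ]
92 [ 609.4 -384.3  214.3] [482.9777398  174.68631229] [535.37669139 369.38399094]
```

View pics/c8.png

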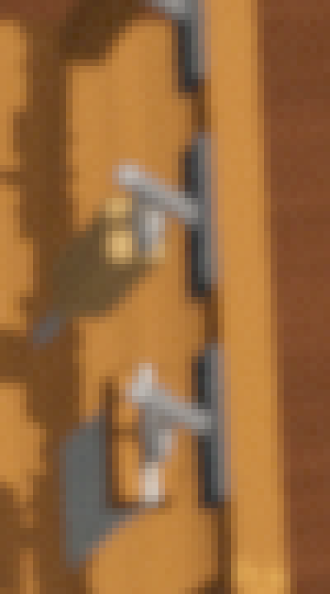

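View pics/c9.png

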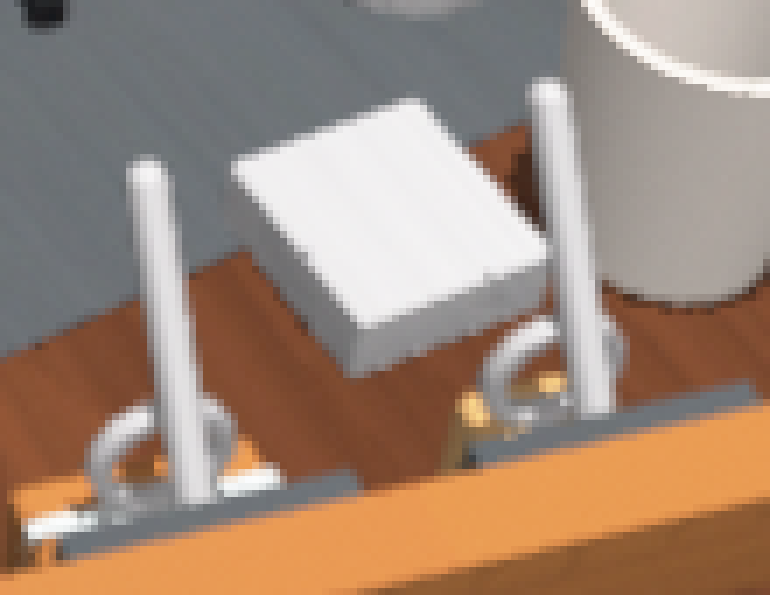

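```bash
python3 - <<'E'
from h import *
c=load('top');s=load('side')
def tri(a,b):
    o1,d1=ray(c,*a);o2,d2=ray(s,*b)
    A=np.stack([d1,-d2],1);t=np.linalg.lstsq(A,o2-o1,rcond=None)[0]
    p,q=o1+t[0]*d1,o2+t[1]*d2;print((p*1000).round(1),(q*1000).round(1));return (p+q)/2
for a,b in(((472.1,168.8),(522.5,316.3)),((474.2,200.8),(467.7,327.3)),((476.1,232.2),(410.4,338.7))): tri(a,b)
st=read_state()
q=st['q'];Rm=R.from_euler('z',q[0])*R.from_euler('y',q[1]+q[2])*R.from_euler('z',q[3])*R.from_euler('y',q[4])*R.from_euler('z',q[5]+np.pi/2)
print(Rm.as_rotvec(),st['tcp_rot'])
E
```

```text
[ 608.8 -347.8  267.7] [ 607.4 -346.9  267. ]
[ 539.2 -340.1  268.7] [ 537.1 -339.2  267.9]
[ 472.5 -332.5  269.7] [ 467.8 -331.   268.3]
[-3.11461404e+00 -3.94299102e-01  3.25644645e-04] [-3.11461404e+00 -3.94299102e-01  3.25644645e-04]
```

```bash
cat >> h.py <<'E'
import json
def need(p,Rt=None,base=None):
    """numbers for a row: world target p (m), R target"""
    st=read_state() if base is None else base
    R0=R.from_rotvec(st['tcp_rot']); d=R0.inv().apply(np.array(p)-st['tool_pos'])/.2
    r=(R0.inv()*Rt).as_rotvec()/(2*np.pi) if Rt is not None else np.zeros(3)
    print('t',d.round(4),'r',r.round(4)); return d,r
def down(xang): # tool down, tool x at angle deg
    a=np.radians(xang);x=np.array([np.cos(a),np.sin(a),0]);z=np.array([0,0,-1.]);return R.from_matrix(np.stack([x,np.cross(z,x),z],1))
def log():
    st=read_state(); open('log.txt','a').write(json.dumps([list(st['q']),list(st['tool_pos']),list(st['tcp_rot'])])+'\n')
    print(st['time'],(st['tool_pos']*1000).round(1),st['tcp_rot'].round(4),'F',st['wrist_force'].round(2),'w',round(st['width'],3),'q',st['q'].round(3)); return st
E
python3 - <<'E'
from h import *
log(); need((.29,-.43,.23),down(14.4+60))
E
```

```text
0.1 [ 168. -653.  230.] [-3.1146e+00 -3.9430e-01  3.0000e-04] F [-0.6   0.31  0.01] w 1.003 q [-1.356  0.265  1.605 -0.     1.274 -0.037]
t [ 0.8685 -0.928   0.0022] r [-0.0003 -0.0002 -0.1666]
```

Emit:
move_arm([
  {"tx":0.3,"ty":-0.2,"tz":0,"rz":-0.028,"grip":1},
  {"tx":0.5,"ty":-0.4,"tz":0,"rz":-0.056,"grip":1},
  {"tx":0.7,"ty":-0.6,"tz":0,"rz":-0.084,"grip":1},
  {"tx":0.87,"ty":-0.8,"tz":0,"rz":-0.112,"grip":1},
  {"tx":0.87,"ty":-0.93,"tz":0,"rz":-0.14,"grip":1},
  {"tx":0.87,"ty":-0.93,"tz":0,"rz":-0.166,"grip":1},
  {"tx":0.87,"ty":-0.93,"tz":0,"rz":-0.166,"grip":1},
  {"tx":0.87,"ty":-0.93,"tz":0,"rz":-0.166,"grip":1},
], grip_force=80)

```text
schema error: expected keys grip, tx, ty, tz, rx, ry, rz
```

```bash
python3 - <<'E'
from h import *
log(); need((.35,-.22,.2),down(116.3)); need((.497,-.095,.10),down(116.3))
E
```

```text
0.1 [ 168. -653.  230.] [-3.1146e+00 -3.9430e-01  3.0000e-04] F [-0.6   0.31  0.01] w 1.003 q [-1.356  0.265  1.605 -0.     1.274 -0.037]
t [ 1.4207 -1.8698  0.1543] r [-2.00e-04 -3.00e-04 -2.83e-01]
t [ 2.2882 -2.2909  0.6552] r [-2.00e-04 -3.00e-04 -2.83e-01]
```

Emit:
move_arm([
  {"tx":0.3,"ty":-0.2,"tz":0,"rx":0,"ry":0,"rz":-0.028,"grip":1},
  {"tx":0.5,"ty":-0.4,"tz":0,"rx":0,"ry":0,"rz":-0.056,"grip":1},
  {"tx":0.7,"ty":-0.6,"tz":0,"rx":0,"ry":0,"rz":-0.084,"grip":1},
  {"tx":0.87,"ty":-0.8,"tz":0,"rx":0,"ry":0,"rz":-0.112,"grip":1},
  {"tx":0.87,"ty":-0.93,"tz":0,"rx":0,"ry":0,"rz":-0.14,"grip":1},
  {"tx":0.87,"ty":-0.93,"tz":0,"rx":0,"ry":0,"rz":-0.166,"grip":1},
  {"tx":0.87,"ty":-0.93,"tz":0,"rx":0,"ry":0,"rz":-0.166,"grip":1},
  {"tx":0.87,"ty":-0.93,"tz":0,"rx":0,"ry":0,"rz":-0.166,"grip":1},
], grip_force=80)

```text
time: 1.1
tool_pos: [0.2902, -0.4303, 0.2311]
tcp_rot: [-2.508, -1.891, -0.0]
wrist_force: [-0.2, -0.1, -0.7]
width: 1.004
```

```bash
python3 - <<'E'
from h import *
log(); need((.35,-.22,.2),down(116.3)); need((.497,-.095,.10),down(116.3))
E
```

```text
1.1 [ 290.2 -430.3  231.1] [-2.5083 -1.8909 -0.    ] F [-0.2  -0.05 -0.72] w 1.004 q [-1.025 -0.032  1.933 -0.     1.241 -0.747]
t [ 1.0933 -0.0021  0.1556] r [-0.000e+00 -1.000e-04 -1.174e-01]
t [1.8964 0.5325 0.6557] r [-0.000e+00 -1.000e-04 -1.174e-01]
```

Emit:
move_arm([
  {"tx":0.2,"ty":0,"tz":0,"rx":0,"ry":0,"rz":-0.025,"grip":1},
  {"tx":0.4,"ty":0,"tz":0,"rx":0,"ry":0,"rz":-0.05,"grip":1},
  {"tx":0.6,"ty":0,"tz":0,"rx":0,"ry":0,"rz":-0.075,"grip":1},
  {"tx":0.8,"ty":0,"tz":0,"rx":0,"ry":0,"rz":-0.1,"grip":1},
  {"tx":0.95,"ty":0.1,"tz":0.1,"rx":0,"ry":0,"rz":-0.1174,"grip":1},
  {"tx":1.0,"ty":0.25,"tz":0.2,"rx":0,"ry":0,"rz":-0.1174,"grip":1},
  {"tx":1.0,"ty":0.35,"tz":0.3,"rx":0,"ry":0,"rz":-0.1174,"grip":1},
  {"tx":1.0,"ty":0.35,"tz":0.3,"rx":0,"ry":0,"rz":-0.1174,"grip":1},
])

```text
time: 2.1
tool_pos: [0.412, -0.2564, 0.1694]
tcp_rot: [-1.654, -2.666, -0.0]
wrist_force: [-0.6, -0.1, -0.1]
width: 1.004
```

```bash
python3 - <<'E'
from h import *
log(); need((.497,-.095,.05),down(116.3)); need((.4973,-.0947,.003),down(116.3))
E
```

```text
2.1 [ 412.  -256.4  169.4] [-1.6536e+00 -2.6664e+00 -4.0000e-04] F [-0.58 -0.12 -0.13] w 1.004 q [-0.608 -0.047  2.065  0.     1.128 -1.069]
t [0.532  0.7407 0.5973] r [-0.0003 -0.0006  0.0002]
t [0.5318 0.7432 0.8322] r [-0.0003 -0.0006  0.0002]
```

Emit:
move_arm([
  {"tx":0.15,"ty":0.2,"tz":0.1,"rx":0,"ry":0,"rz":0,"grip":0.2},
  {"tx":0.35,"ty":0.45,"tz":0.2,"rx":0,"ry":0,"rz":0,"grip":0},
  {"tx":0.5,"ty":0.7,"tz":0.3,"rx":0,"ry":0,"rz":0,"grip":0},
  {"tx":0.532,"ty":0.743,"tz":0.45,"rx":0,"ry":0,"rz":0,"grip":0},
  {"tx":0.532,"ty":0.743,"tz":0.6,"rx":0,"ry":0,"rz":0,"grip":0},
  {"tx":0.532,"ty":0.743,"tz":0.65,"rx":0,"ry":0,"rz":0,"grip":0},
  {"tx":0.532,"ty":0.743,"tz":0.65,"rx":0,"ry":0,"rz":0,"grip":0},
  {"tx":0.532,"ty":0.743,"tz":0.65,"rx":0,"ry":0,"rz":0,"grip":0},
])

```text
time: 3.1
tool_pos: [0.4989, -0.0962, 0.0428]
tcp_rot: [1.655, 2.668, 0.001]
wrist_force: [-0.5, -0.5, 0.3]
width: 0.498
```

```bash
python3 - <<'E'
from h import *
log(); need((.4973,-.0947,.003),down(116.3))
for n in('side','top'):
    c=snap(n)
    f=c['frame']; save('p1'+n,cv2.resize(f[200:420,220:440] if n=='side' else f[180:330,280:430],None,fx=2.7 if n=='side' else 4,fy=2.7 if n=='side' else 4,interpolation=3))
E
```

```text
3.1 [498.9 -96.2  42.8] [1.6547e+00 2.6677e+00 1.2000e-03] F [-0.48 -0.5   0.34] w 0.498 q [-0.24   0.149  2.126 -0.     0.864 -0.7  ]
t [ 0.0108 -0.0043  0.199 ] r [0.0003 0.0003 0.0002]
```

View pics/p1side.png

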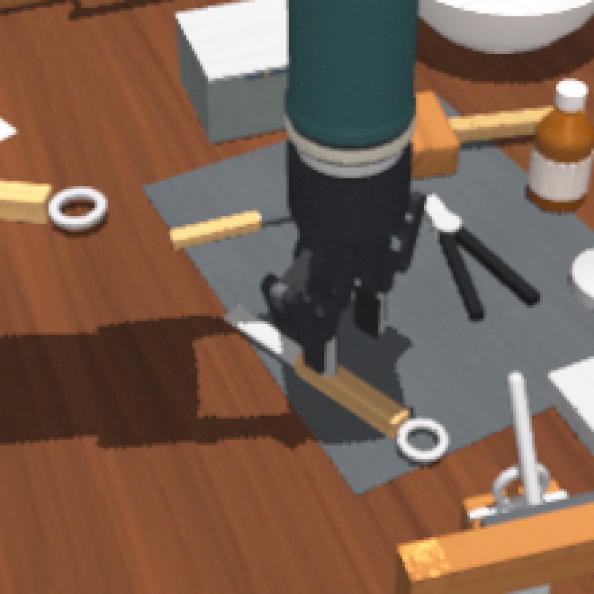

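View pics/p1top.png

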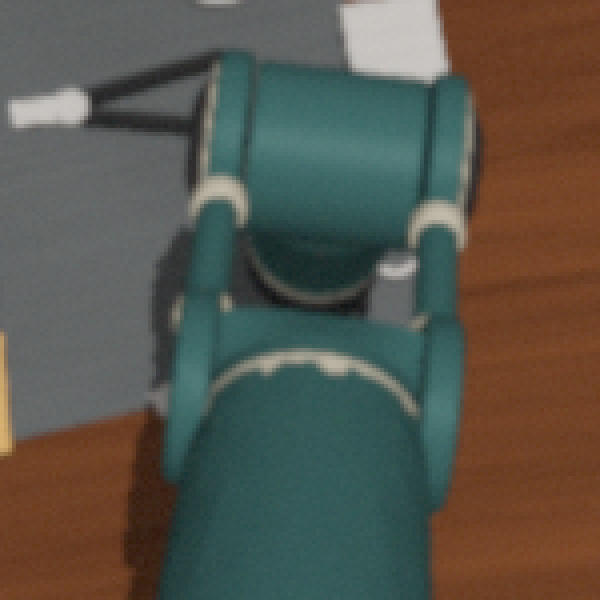

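Emit:
move_arm([
  {"tx":0.005,"ty":-0.002,"tz":0.1,"rx":0,"ry":0,"rz":0,"grip":0},
  {"tx":0.01,"ty":-0.004,"tz":0.17,"rx":0,"ry":0,"rz":0,"grip":0},
  {"tx":0.01,"ty":-0.004,"tz":0.197,"rx":0,"ry":0,"rz":0,"grip":0},
  {"tx":0.01,"ty":-0.004,"tz":0.197,"rx":0,"ry":0,"rz":0,"grip":-1},
  {"tx":0.01,"ty":-0.004,"tz":0.197,"rx":0,"ry":0,"rz":0,"grip":-1},
  {"tx":0.01,"ty":-0.004,"tz":0.197,"rx":0,"ry":0,"rz":0,"grip":-1},
  {"tx":0.01,"ty":-0.004,"tz":0.197,"rx":0,"ry":0,"rz":0,"grip":-1},
  {"tx":0.01,"ty":-0.004,"tz":0.197,"rx":0,"ry":0,"rz":0,"grip":-1},
], grip_force=80)

```text
time: 4.2
tool_pos: [0.4968, -0.0941, 0.0024]
tcp_rot: [1.654, 2.67, 0.001]
wrist_force: [0.0, -0.3, 3.2]
width: 0.166
```

```bash
python3 - <<'E'
from h import *
log()
c=snap('side');f=c['frame']; save('p2',cv2.resize(f[240:400,240:440],None,fx=4,fy=4,interpolation=3))
E
```

```text
4.2 [496.8 -94.1   2.4] [1.6537e+00 2.6698e+00 6.0000e-04] F [ 0.03 -0.35  3.15] w 0.166 q [-0.236  0.209  2.15   0.     0.781 -0.698]
```

View pics/p2.png

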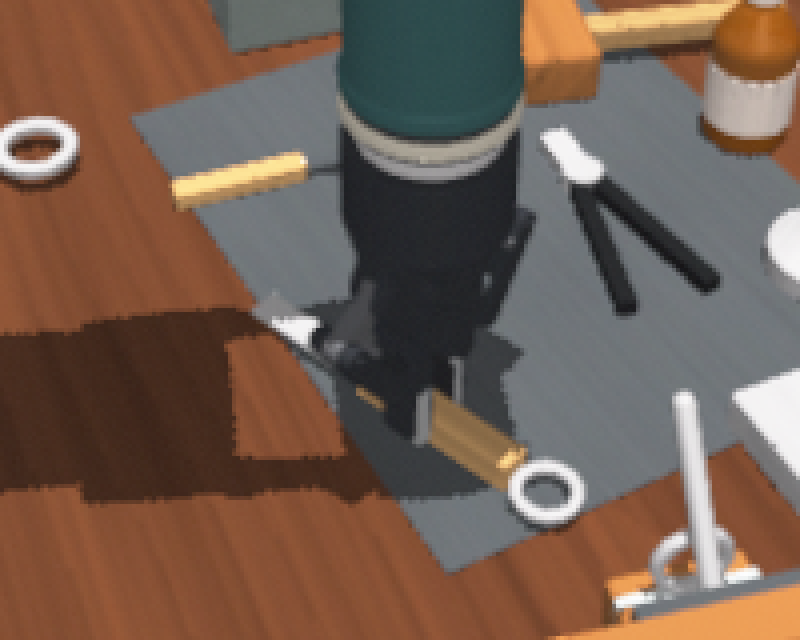

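```bash
cat >> h.py <<'E'
XC=np.array([.0475,.9989,0]); LIP=np.array([.5685,.2085,.070])
GX,GZ=.1062,-.0066
def tcp_for_tip(tip,Rt): # tip world-> tcp
    return np.array(tip)-Rt.apply([GX,0,GZ])
def casept(dx,z): # dx from lip along case x
    p=LIP+XC*dx; p[2]=z; return p
E
python3 - <<'E'
from h import *
st=read_state();Rt=down(87.3)
for p in(casept(-.04,.15),casept(-.04,.0645),casept(.026,.0645)):
    t=tcp_for_tip(p,Rt);print(t);need(t,Rt)
E
```

```text
[0.56159729 0.0624619  0.1434    ]
t [ 0.5561  0.6393 -0.7049] r [0.0002 0.0001 0.081 ]
[0.56159729 0.0624619  0.0579    ]
t [ 0.5564  0.6389 -0.2774] r [0.0002 0.0001 0.081 ]
[0.56473229 0.1283893  0.0579    ]
t [ 0.8445  0.7998 -0.2775] r [0.0002 0.0001 0.081 ]
```

Emit:
move_arm([
  {"tx":0,"ty":0,"tz":-0.15,"rx":0,"ry":0,"rz":0,"grip":-1},
  {"tx":0,"ty":0,"tz":-0.35,"rx":0,"ry":0,"rz":0,"grip":-1},
  {"tx":0.1,"ty":0.15,"tz":-0.5,"rx":0,"ry":0,"rz":0.018,"grip":-1},
  {"tx":0.25,"ty":0.3,"tz":-0.5,"rx":0,"ry":0,"rz":0.036,"grip":-1},
  {"tx":0.4,"ty":0.45,"tz":-0.5,"rx":0,"ry":0,"rz":0.054,"grip":-1},
  {"tx":0.5,"ty":0.6,"tz":-0.5,"rx":0,"ry":0,"rz":0.07,"grip":-1},
  {"tx":0.556,"ty":0.639,"tz":-0.45,"rx":0,"ry":0,"rz":0.081,"grip":-1},
  {"tx":0.556,"ty":0.639,"tz":-0.4,"rx":0,"ry":0,"rz":0.081,"grip":-1},
])

```text
time: 5.25
tool_pos: [0.5608, 0.0634, 0.0811]
tcp_rot: [-2.27, -2.171, 0.001]
wrist_force: [-0.1, 0.5, -1.1]
width: 0.165
```

```bash
python3 - <<'E'
from h import *
log()
for n in('side','top'):
    c=snap(n)
    f=c['frame']; save('p3'+n,cv2.resize(f[180:360,240:440] if n=='side' else f[180:330,160:360],None,fx=4,fy=4,interpolation=3))
E
```

```text
5.25 [560.8  63.4  81.1] [-2.2701e+00 -2.1711e+00  1.0000e-03] F [-0.12  0.46 -1.12] w 0.165 q [ 0.068  0.198  1.982 -0.     0.963  0.113]
```

View pics/p3side.png

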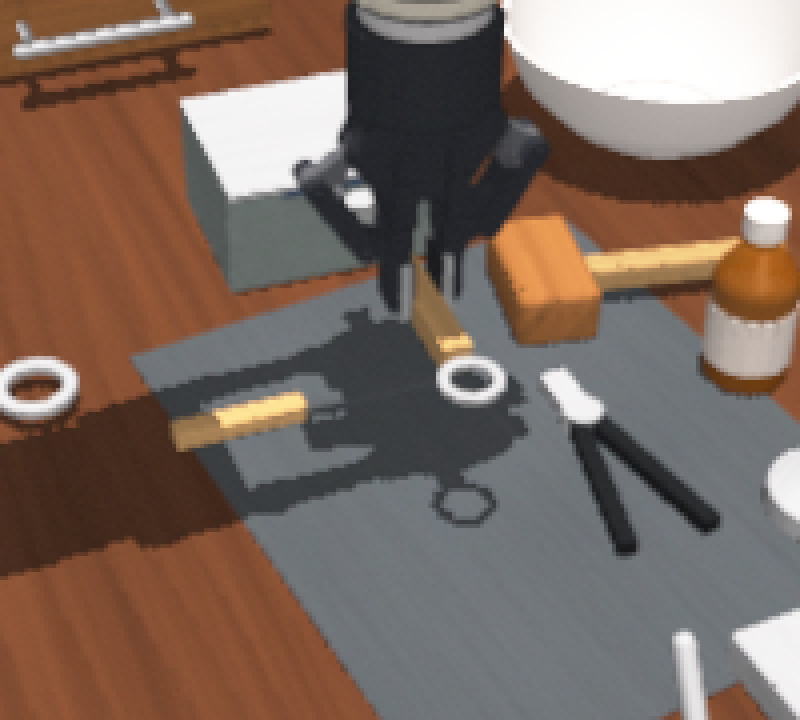

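View pics/p3top.png

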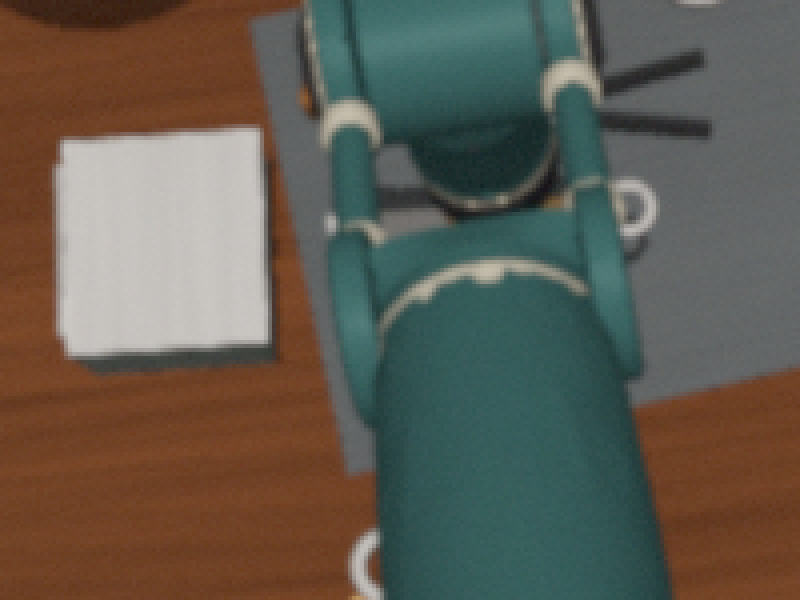

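```bash
python3 - <<'E'
from h import *
c=load('top');s=load('side');st=read_state();Rm=R.from_rotvec(st['tcp_rot'])
eye=st['tool_pos']+Rm.apply([-.0708,0,GZ]);tip=st['tool_pos']+Rm.apply([GX,0,GZ])
print(eye,tip)
for n,cam in(('top',c),('side',s)):
    print(n,'pred eye',proj(cam,eye).round(1),'tip',proj(cam,tip).round(1))
    H=cv2.cvtColor(cam['frame'],cv2.COLOR_RGB2HSV).astype(int); m=((H[...,1]<50)&(H[...,2]>140)).astype(np.uint8)
    k,l,sx,ce=cv2.connectedComponentsWithStats(m)
    for q in(eye,tip):
        p=proj(cam,q); i=min(range(1,k),key=lambda j:np.hypot(*(ce[j]-p))+(1000 if sx[j][4]<8 else 0));print(' comp',ce[i].round(1),sx[i], 'box c',sx[i][0]+(sx[i][2]-1)/2,sx[i][1]+(sx[i][3]-1)/2)
Rt=down(87.3)
for p in(casept(-.04,.0645),casept(-.012,.0645),casept(.026,.0645)):
    t=tcp_for_tip(p,Rt);need(t,Rt)
E
```

```text
[ 0.55593722 -0.00865042  0.08642779] [0.5640131  0.16816519 0.08628573]
top pred eye [316.7 231.9] tip [241.9 237.4]
 comp [318.5 230.9] [313 225  11  14  77] box c 318.0 231.5
 comp [242.5 235.5] [242 234   2   4   8] box c 242.5 235.5
side pred eye [357.5 275.6] tip [328.3 228.7]
 comp [357.7 274.2] [349 268  18  13 129] box c 357.5 274.0
 comp [329.4 229.1] [326 227   8   5  33] box c 329.5 229.0
t [0.0026 0.0126 0.1093] r [-0.0007  0.0001  0.0002]
t [0.1426 0.0129 0.1092] r [-0.0007  0.0001  0.0002]
t [0.3326 0.0132 0.109 ] r [-0.0007  0.0001  0.0002]
```

Emit:
move_arm([
  {"tx":0,"ty":0.01,"tz":0.06,"rx":0,"ry":0,"rz":0,"grip":-1},
  {"tx":0,"ty":0.013,"tz":0.109,"rx":0,"ry":0,"rz":0,"grip":-1},
  {"tx":0,"ty":0.013,"tz":0.109,"rx":0,"ry":0,"rz":0,"grip":-1},
  {"tx":0.06,"ty":0.013,"tz":0.109,"rx":0,"ry":0,"rz":0,"grip":-1},
  {"tx":0.12,"ty":0.013,"tz":0.109,"rx":0,"ry":0,"rz":0,"grip":-1},
  {"tx":0.17,"ty":0.013,"tz":0.109,"rx":0,"ry":0,"rz":0,"grip":-1},
  {"tx":0.2,"ty":0.013,"tz":0.109,"rx":0,"ry":0,"rz":0,"grip":-1},
  {"tx":0.2,"ty":0.013,"tz":0.109,"rx":0,"ry":0,"rz":0,"grip":-1},
])

```text
time: 6.35
tool_pos: [0.5657, 0.103, 0.0602]
tcp_rot: [2.272, 2.17, 0.0]
wrist_force: [0.7, -0.8, -0.8]
width: 0.162
```

```bash
python3 - <<'E'
from h import *
st=log();Rm=R.from_rotvec(st['tcp_rot']);tip=st['tool_pos']+Rm.apply([GX,0,GZ]);print('tip rel lip',(tip-LIP)@XC,tip)
c=snap('side');f=c['frame']; save('p4',cv2.resize(f[180:300,270:390],None,fx=5,fy=5,interpolation=3))
Rt=down(87.3)
for p in(casept(.028,.0645),):
    t=tcp_for_tip(p,Rt);need(t,Rt)
E
```

```text
6.35 [565.7 103.   60.2] [2.2719e+00 2.1695e+00 2.0000e-04] F [ 0.65 -0.76 -0.81] w 0.162 q [ 0.137  0.241  1.973 -0.     0.927  0.183]
tip rel lip 0.0007171781275808174 [0.57056114 0.20911996 0.06679402]
t [ 0.1384 -0.0102  0.011 ] r [0.     0.     0.0001]
```

View pics/p4.png

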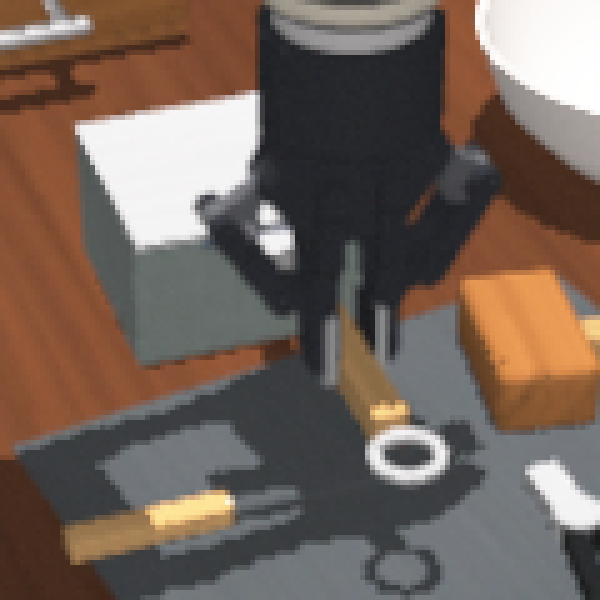

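Emit:
move_arm([
  {"tx":0,"ty":-0.005,"tz":0.01,"rx":0,"ry":0,"rz":0,"grip":-1},
  {"tx":0,"ty":-0.01,"tz":0.012,"rx":0,"ry":0,"rz":0,"grip":-1},
  {"tx":0.03,"ty":-0.01,"tz":0.012,"rx":0,"ry":0,"rz":0,"grip":-1},
  {"tx":0.06,"ty":-0.01,"tz":0.012,"rx":0,"ry":0,"rz":0,"grip":-1},
  {"tx":0.09,"ty":-0.01,"tz":0.012,"rx":0,"ry":0,"rz":0,"grip":-1},
  {"tx":0.12,"ty":-0.01,"tz":0.012,"rx":0,"ry":0,"rz":0,"grip":-1},
  {"tx":0.14,"ty":-0.01,"tz":0.012,"rx":0,"ry":0,"rz":0,"grip":-1},
  {"tx":0.14,"ty":-0.01,"tz":0.012,"rx":0,"ry":0,"rz":0,"grip":-1},
])

```text
time: 7.4
tool_pos: [0.5649, 0.1308, 0.0577]
tcp_rot: [2.273, 2.169, -0.0]
wrist_force: [0.5, -0.1, -0.6]
width: 0.166
```

```bash
python3 - <<'E'
from h import *
st=log();Rm=R.from_rotvec(st['tcp_rot']);tip=st['tool_pos']+Rm.apply([GX,0,GZ]);print('tip rel lip',(tip-LIP)@XC,tip)
c=snap('side');f=c['frame']; save('p5',cv2.resize(f[180:300,270:390],None,fx=5,fy=5,interpolation=3))
Rt=down(87.3)
hinge=.118; r=.090
for th in np.radians([0,10,20,30,40,50,60,70,80,86,90]):
    # underside contact by tip's upper edge (1.5mm above mid)
    p=casept(hinge-r*np.cos(th),.070+r*np.sin(th)-.0015)
    d,_=need(tcp_for_tip(p,Rt),Rt)
E
```

```text
7.4 [564.9 130.8  57.7] [ 2.2727  2.169  -0.    ] F [ 0.51 -0.08 -0.62] w 0.166 q [ 0.185  0.253  1.964 -0.     0.924  0.231]
tip rel lip 0.028378657762737694 [0.56989911 0.23684338 0.06426155]
t [-0.0009 -0.0005 -0.0212] r [0. 0. 0.]
t [ 0.0059 -0.0005 -0.0993] r [0. 0. 0.]
t [ 0.0262 -0.0005 -0.1751] r [0. 0. 0.]
t [ 0.0594 -0.0005 -0.2462] r [0. 0. 0.]
t [ 0.1043 -0.0005 -0.3104] r [0. 0. 0.]
t [ 0.1598 -0.0004 -0.3659] r [0. 0. 0.]
t [ 2.241e-01 -4.000e-04 -4.109e-01] r [0. 0. 0.]
t [ 2.951e-01 -3.000e-04 -4.441e-01] r [0. 0. 0.]
t [ 3.709e-01 -3.000e-04 -4.644e-01] r [0. 0. 0.]
t [ 4.177e-01 -3.000e-04 -4.701e-01] r [0. 0. 0.]
t [ 4.491e-01 -3.000e-04 -4.712e-01] r [0. 0. 0.]
```

View pics/p5.png

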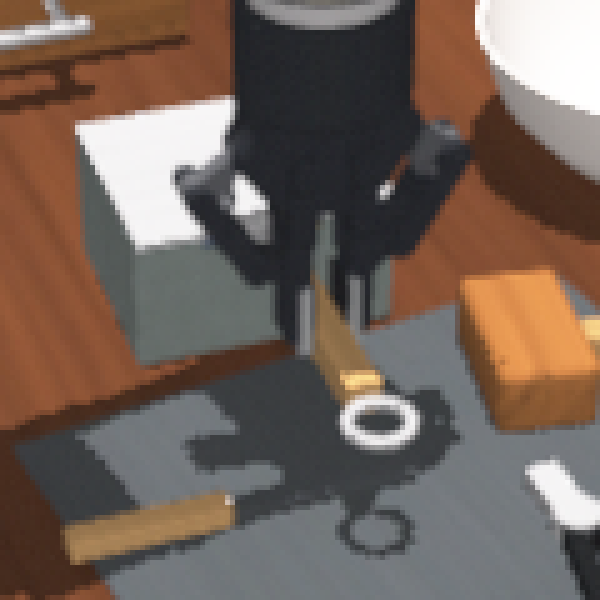

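Emit:
move_arm([
  {"tx":0,"ty":0,"tz":-0.022,"rx":0,"ry":0,"rz":0,"grip":-1},
  {"tx":0.003,"ty":0,"tz":-0.06,"rx":0,"ry":0,"rz":0,"grip":-1},
  {"tx":0.006,"ty":0,"tz":-0.1,"rx":0,"ry":0,"rz":0,"grip":-1},
  {"tx":0.015,"ty":0,"tz":-0.138,"rx":0,"ry":0,"rz":0,"grip":-1},
  {"tx":0.026,"ty":0,"tz":-0.175,"rx":0,"ry":0,"rz":0,"grip":-1},
  {"tx":0.041,"ty":0,"tz":-0.21,"rx":0,"ry":0,"rz":0,"grip":-1},
  {"tx":0.059,"ty":0,"tz":-0.246,"rx":0,"ry":0,"rz":0,"grip":-1},
  {"tx":0.059,"ty":0,"tz":-0.246,"rx":0,"ry":0,"rz":0,"grip":-1},
], grip_force=100)

```text
time: 8.45
tool_pos: [0.5664, 0.1429, 0.108]
tcp_rot: [2.272, 2.168, 0.003]
wrist_force: [-0.2, -0.3, -1.2]
width: 0.159
```

```bash
python3 - <<'E'
from h import *
st=log();Rm=R.from_rotvec(st['tcp_rot']);tip=st['tool_pos']+Rm.apply([GX,0,GZ]);print('tip rel lip',(tip-LIP)@XC,tip)
c=snap('side');f=c['frame']; save('p6',cv2.resize(f[140:300,230:390],None,fx=4,fy=4,interpolation=3))
Rt=down(87.3)
hinge=.118; r=.090
for th in np.radians([30,40,50,60,70,80,86,90]):
    p=casept(hinge-r*np.cos(th),.070+r*np.sin(th)-.0015)
    d,_=need(tcp_for_tip(p,Rt),Rt)
E
```

```text
8.45 [566.4 142.9 108. ] [2.2725 2.168  0.0033] F [-0.21 -0.27 -1.2 ] w 0.159 q [2.040e-01 1.990e-01 1.923e+00 1.000e-03 1.017e+00 2.510e-01]
tip rel lip 0.04055879557987137 [0.57132984 0.24896889 0.11468637]
t [-0.0017 -0.0035  0.0033] r [ 0.0002 -0.0001 -0.    ]
t [ 0.0433 -0.0034 -0.0609] r [ 0.0002 -0.0001 -0.    ]
t [ 0.0988 -0.0033 -0.1163] r [ 0.0002 -0.0001 -0.    ]
t [ 0.1631 -0.0032 -0.1612] r [ 0.0002 -0.0001 -0.    ]
t [ 0.2343 -0.0031 -0.1943] r [ 0.0002 -0.0001 -0.    ]
t [ 0.31   -0.0031 -0.2146] r [ 0.0002 -0.0001 -0.    ]
t [ 0.3568 -0.0031 -0.2203] r [ 0.0002 -0.0001 -0.    ]
t [ 0.3882 -0.0031 -0.2213] r [ 0.0002 -0.0001 -0.    ]
```

View pics/p6.png

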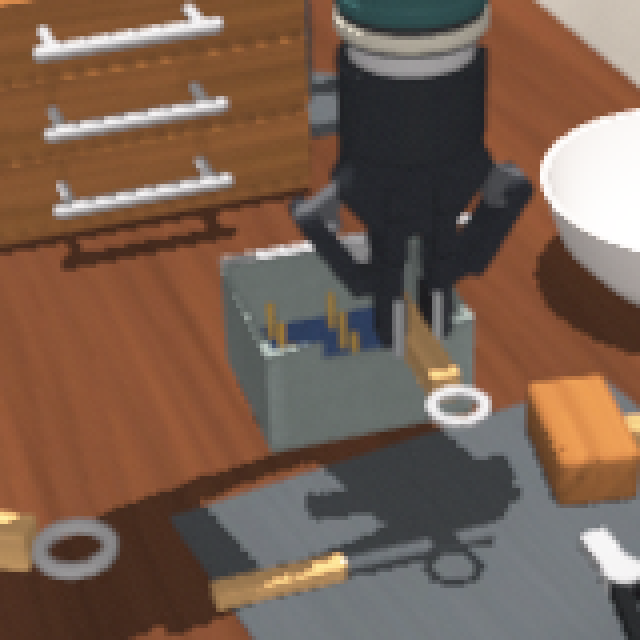

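Emit:
move_arm([
  {"tx":0.02,"ty":0,"tz":-0.03,"rx":0,"ry":0,"rz":0,"grip":-1},
  {"tx":0.043,"ty":-0.003,"tz":-0.06,"rx":0,"ry":0,"rz":0,"grip":-1},
  {"tx":0.07,"ty":-0.003,"tz":-0.09,"rx":0,"ry":0,"rz":0,"grip":-1},
  {"tx":0.1,"ty":-0.003,"tz":-0.116,"rx":0,"ry":0,"rz":0,"grip":-1},
  {"tx":0.13,"ty":-0.003,"tz":-0.139,"rx":0,"ry":0,"rz":0,"grip":-1},
  {"tx":0.163,"ty":-0.003,"tz":-0.161,"rx":0,"ry":0,"rz":0,"grip":-1},
  {"tx":0.2,"ty":-0.003,"tz":-0.18,"rx":0,"ry":0,"rz":0,"grip":-1},
  {"tx":0.234,"ty":-0.003,"tz":-0.194,"rx":0,"ry":0,"rz":0,"grip":-1},
])

```text
time: 9.5
tool_pos: [0.5672, 0.1896, 0.146]
tcp_rot: [2.273, 2.168, 0.001]
wrist_force: [-0.2, -1.1, 0.1]
width: 0.157
```

```bash
python3 - <<'E'
from h import *
st=log();Rm=R.from_rotvec(st['tcp_rot']);tip=st['tool_pos']+Rm.apply([GX,0,GZ]);print('tip rel lip',(tip-LIP)@XC,tip)
c=snap('side');f=c['frame']; save('p7',cv2.resize(f[140:300,230:390],None,fx=4,fy=4,interpolation=3))
Rt=down(87.3)
hinge=.118; r=.090
for th in np.radians([60,70,80,86,90]):
    p=casept(hinge-r*np.cos(th),.070+r*np.sin(th)-.0015)
    d,_=need(tcp_for_tip(p,Rt),Rt)
E
```

```text
9.5 [567.2 189.6 146. ] [2.2732e+00 2.1684e+00 5.0000e-04] F [-0.16 -1.12  0.09] w 0.157 q [0.281 0.187 1.861 0.    1.094 0.328]
tip rel lip 0.08724624800672365 [0.57222859 0.29566502 0.15265473]
t [-0.0755  0.0009  0.0329] r [ 0.0001 -0.0002  0.    ]
t [-0.0043  0.001  -0.0002] r [ 0.0001 -0.0002  0.    ]
t [ 0.0715  0.0011 -0.0204] r [ 0.0001 -0.0002  0.    ]
t [ 0.1182  0.0011 -0.0261] r [ 0.0001 -0.0002  0.    ]
t [ 0.1496  0.0011 -0.0272] r [ 0.0001 -0.0002  0.    ]
```

View pics/p7.png

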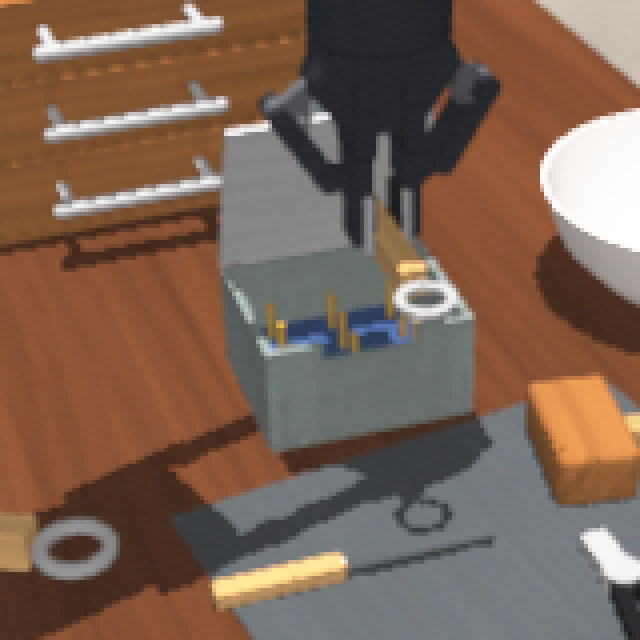

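Emit:
move_arm([
  {"tx":0.02,"ty":0,"tz":-0.006,"rx":0,"ry":0,"rz":0,"grip":-1},
  {"tx":0.04,"ty":0,"tz":-0.012,"rx":0,"ry":0,"rz":0,"grip":-1},
  {"tx":0.06,"ty":0,"tz":-0.017,"rx":0,"ry":0,"rz":0,"grip":-1},
  {"tx":0.08,"ty":0,"tz":-0.021,"rx":0,"ry":0,"rz":0,"grip":-1},
  {"tx":0.1,"ty":0,"tz":-0.024,"rx":0,"ry":0,"rz":0,"grip":-1},
  {"tx":0.12,"ty":0,"tz":-0.026,"rx":0,"ry":0,"rz":0,"grip":-1},
  {"tx":0.132,"ty":0,"tz":-0.027,"rx":0,"ry":0,"rz":0,"grip":-1},
  {"tx":0.132,"ty":0,"tz":-0.027,"rx":0,"ry":0,"rz":0,"grip":-1},
])

```text
time: 10.55
tool_pos: [0.5684, 0.2157, 0.1511]
tcp_rot: [-2.273, -2.168, -0.0]
wrist_force: [0.2, -0.5, -0.7]
width: 0.158
```

```bash
python3 - <<'E'
from h import *
st=log();Rm=R.from_rotvec(st['tcp_rot']);tip=st['tool_pos']+Rm.apply([GX,0,GZ]);x=(tip-LIP)@XC;print('tip rel lip',x,tip, 'theta',np.degrees(np.arctan2(tip[2]-.07,.118-x)))
c=snap('side');f=c['frame']; save('p8',cv2.resize(f[100:300,210:410],None,fx=3,fy=3,interpolation=3))
need(st['tool_pos']-XC*.12+np.array([0,0,.04]))
E
```

```text
10.55 [568.4 215.7 151.1] [-2.2730e+00 -2.1683e+00 -5.0000e-04] F [ 0.25 -0.49 -0.66] w 0.158 q [0.322 0.2   1.835 0.    1.106 0.369]
tip rel lip 0.11340770269788207 [0.57336484 0.32180125 0.15770347] theta 87.00263644288087
t [-5.995e-01 -3.000e-04 -2.002e-01] r [0. 0. 0.]
```

View pics/p8.png

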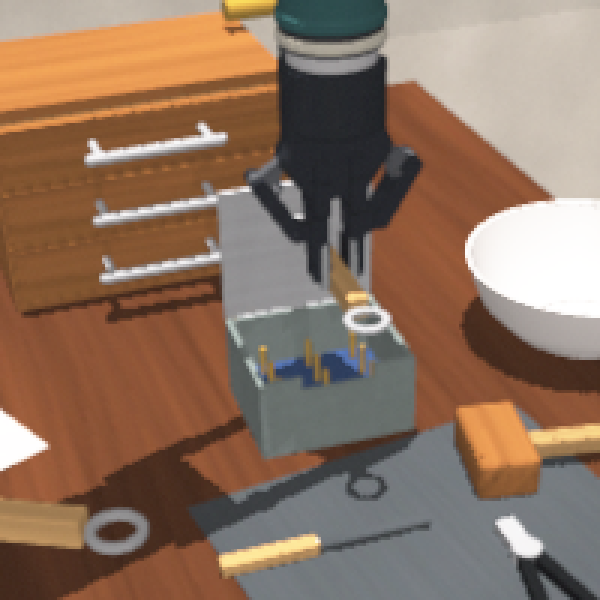

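Emit:
move_arm([
  {"tx":-0.03,"ty":0,"tz":0,"rx":0,"ry":0,"rz":0,"grip":-1},
  {"tx":-0.1,"ty":0,"tz":0,"rx":0,"ry":0,"rz":0,"grip":-1},
  {"tx":-0.2,"ty":0,"tz":0,"rx":0,"ry":0,"rz":0,"grip":-1},
  {"tx":-0.35,"ty":0,"tz":-0.1,"rx":0,"ry":0,"rz":0,"grip":-1},
  {"tx":-0.5,"ty":0,"tz":-0.2,"rx":0,"ry":0,"rz":0,"grip":-1},
  {"tx":-0.7,"ty":0,"tz":-0.35,"rx":0,"ry":0,"rz":0,"grip":-1},
  {"tx":-0.85,"ty":0,"tz":-0.5,"rx":0,"ry":0,"rz":0,"grip":-1},
  {"tx":-0.9,"ty":0,"tz":-0.6,"rx":0,"ry":0,"rz":0,"grip":-1},
])

```text
time: 11.6
tool_pos: [0.5599, 0.0328, 0.2729]
tcp_rot: [2.276, 2.164, 0.002]
wrist_force: [0.0, 0.6, 0.2]
width: 0.158
```

```bash
python3 - <<'E'
from h import *
st=log()
for n in('side','top'):
    c=snap(n); save('p9'+n,c['frame'])
from scipy.optimize import least_squares
D=[json.loads(l) for l in open('log.txt')]
def fk(q,p):
    h,a1,L1,a3,L2,d=p
    z=lambda a:R.from_euler('z',a); y=lambda a:R.from_euler('y',a)
    r1=z(q[0]);r2=r1*y(q[1]);r3=r2*y(q[2]);r5=r3*z(q[3])*y(q[4])
    return np.array([0,0,h])+r1.apply([a1,0,0])+r2.apply([0,0,L1])+r3.apply([a3,0,L2])+r5.apply([0,0,d])
f=lambda p:np.concatenate([fk(d[0],p)-d[1] for d in D]+[.02*(np.array(p)[[1,3]])])
s=least_squares(f,[.4,0,.4,0,.4,.25]);print(s.x.round(4),np.abs(s.fun).max())
E
```

```text
11.6 [559.9  32.8 272.9] [2.2757e+00 2.1636e+00 1.8000e-03] F [0.02 0.58 0.25] w 0.158 q [ 0.014  0.023  1.801 -0.     1.316  0.065]
[ 0.5179 -0.      0.512   0.0024  0.5668  0.6126] 0.02497773635854619
```

View pics/p9side.png

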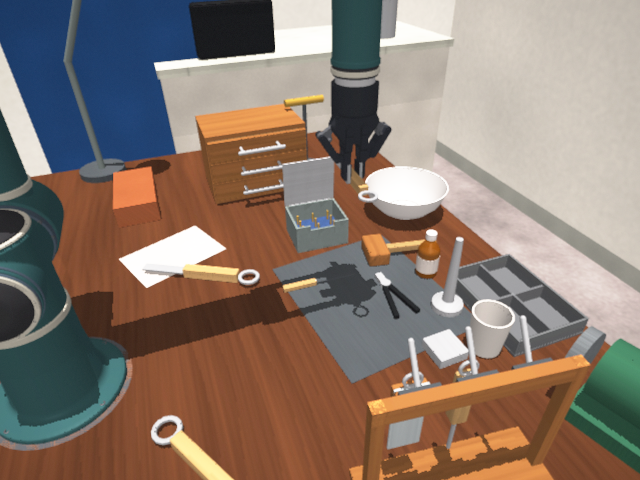

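View pics/p9top.png

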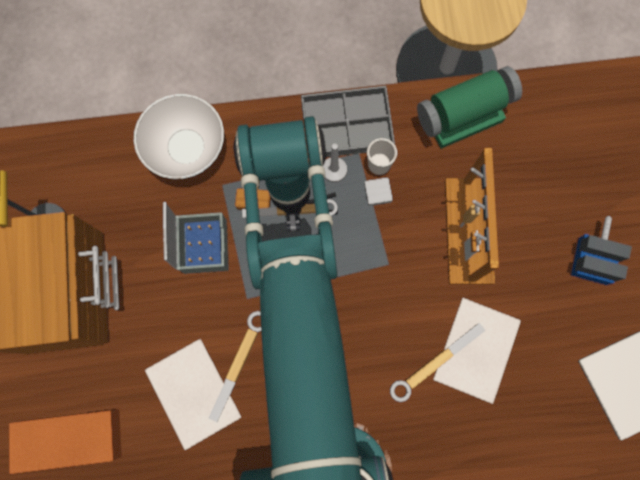

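```bash
cat > kin.py <<'E'
from h import *
from scipy.optimize import least_squares
D=[json.loads(l) for l in open('log.txt')]
z=lambda a:R.from_euler('z',a); y=lambda a:R.from_euler('y',a)
def fk(q,p):
    h,a1,L1,a3,L2,d=p[:6];b2,e=(list(p[6:])+[0,0])[:2]
    r1=z(q[0]);r2=r1*y(q[1]);r3=r2*y(q[2]);r5=r3*z(q[3])*y(q[4])
    return np.array([0,0,h])+r1.apply([a1,0,0])+r2.apply([b2,0,L1])+r3.apply([a3,0,L2])+r5.apply([e,0,d])
E
python3 - <<'E'
from kin import *
w=[0,1,1,1,1,1,1,1]
for n0 in(6,7,8):
  for x0 in([.3,0,.5,0,.5,.2,0,0],[.3,.1,.4,0.1,.4,.2,0,0]):
    x0=np.array(x0[:n0]);f=lambda p:np.concatenate([fk(d[0],p)-d[1] for d in D]+[.002*(p-x0)])
    s=least_squares(f,x0);r=np.abs(s.fun[:3*len(D)]).reshape(-1,3);print(s.x.round(4),r.max(0))
print(r.round(4))
for d in D: print(np.round(d[0],3),np.round(d[1],3),np.arctan2(d[1][1],d[1][0]).round(3), np.hypot(d[1][1],d[1][0]).round(4))
E
```

```text
[ 0.4607 -0.      0.512   0.0022  0.5667  0.5557] [2.43829345e-02 2.49605084e-02 2.59190304e-05]
[ 0.4608 -0.      0.512   0.0022  0.5667  0.5557] [2.43830098e-02 2.49605049e-02 2.52132195e-05]
[ 4.609e-01  1.000e-04  5.120e-01  2.200e-03  5.667e-01  5.559e-01
 -1.000e-04] [2.43825380e-02 2.49606033e-02 3.23994759e-05]
[ 4.609e-01  1.000e-04  5.120e-01  2.200e-03  5.667e-01  5.559e-01
 -1.000e-04] [2.43826083e-02 2.49606010e-02 3.21480026e-05]
[ 4.599e-01  1.808e-01  5.121e-01  2.600e-03  5.660e-01  5.550e-01
 -1.000e-04  1.800e-01] [0.02437727 0.02497638 0.00064827]
[ 4.599e-01  1.900e-01  5.121e-01  2.600e-03  5.660e-01  5.550e-01
 -1.000e-04  1.891e-01] [0.02437707 0.02497718 0.00068246]
[[0.0244 0.0051 0.0003]
 [0.0244 0.0051 0.0003]
 [0.0213 0.013  0.0001]
 [0.0149 0.02   0.0007]
 [0.0056 0.0243 0.0003]
 [0.0058 0.0242 0.    ]
 [0.0015 0.0249 0.0002]
 [0.0033 0.0247 0.0001]
 [0.0045 0.0245 0.0001]
 [0.0054 0.0242 0.0004]
 [0.007  0.0239 0.0001]
 [0.0079 0.0235 0.0001]
 [0.001  0.025  0.0006]]
[-1.356  0.265  1.605 -0.     1.274 -0.037] [ 0.168 -0.653  0.23 ] -1.319 0.6743
[-1.35
[... 241 characters left out ...]
24   0.149  2.126 -0.     0.864 -0.7  ] [ 0.499 -0.096  0.043] -0.191 0.5081
[-0.236  0.209  2.15   0.     0.781 -0.698] [ 0.497 -0.094  0.002] -0.187 0.5057
[ 0.068  0.198  1.982 -0.     0.963  0.113] [0.561 0.063 0.081] 0.113 0.5644
[ 0.137  0.241  1.973 -0.     0.927  0.183] [0.566 0.103 0.06 ] 0.18 0.575
[ 0.185  0.253  1.964 -0.     0.924  0.231] [0.565 0.131 0.058] 0.227 0.5799
[2.040e-01 1.990e-01 1.923e+00 1.000e-03 1.017e+00 2.510e-01] [0.566 0.143 0.108] 0.247 0.5841
[0.281 0.187 1.861 0.    1.094 0.328] [0.567 0.19  0.146] 0.323 0.5981
[0.322 0.2   1.835 0.    1.106 0.369] [0.568 0.216 0.151] 0.363 0.6079
[ 0.014  0.023  1.801 -0.     1.316  0.065] [0.56  0.033 0.273] 0.059 0.5608
```

```bash
cat >> h.py <<'E'
OUT=np.array([.1106,.9939,0]); UP=np.array([0,0,1.]); PT=np.array([.6080,-.3473,.2676]); 
PD=.5736*OUT+.8192*UP; PR=PT-.065*PD
EX=-.0708
def tilt(a):
    a=np.radians(a); x=OUT*np.cos(a)-UP*np.sin(a); zz=-OUT*np.sin(a)-UP*np.cos(a); return R.from_matrix(np.stack([x,np.cross(zz,x),zz],1))
def tcp_for_eye(e,Rt): return np.array(e)-Rt.apply([EX,0,GZ])
E
python3 - <<'E'
from h import *
print(PR)
c=load('top')
for n,uv,zz in(('mandrel',(335,150),.17),('mandfoot',(335,168),.01),('cup',(381,150),.085)): print(n,onz(c,*uv,zz))
need((.58,-.13,.33),tilt(20)); print(tcp_for_eye(PT+.02*PD,tilt(35)))
E
```

```text
[ 0.60387639 -0.38435657  0.214352  ]
mandrel [ 0.72204291 -0.07220582  0.17      ]
mandfoot [ 0.73448012 -0.0747065   0.01      ]
cup [ 0.74063999 -0.18781681  0.085     ]
t [-0.8145  0.136  -0.2789] r [ 0.0025 -0.0556  0.0095]
[ 0.61526426 -0.28202018  0.23796838]
```

Emit:
move_arm([
  {"tx":-0.15,"ty":0.02,"tz":-0.1,"rx":0,"ry":0,"rz":0,"grip":-1},
  {"tx":-0.3,"ty":0.05,"tz":-0.2,"rx":0,"ry":-0.01,"rz":0.003,"grip":-1},
  {"tx":-0.45,"ty":0.08,"tz":-0.28,"rx":0,"ry":-0.02,"rz":0.005,"grip":-1},
  {"tx":-0.6,"ty":0.1,"tz":-0.28,"rx":0.001,"ry":-0.03,"rz":0.007,"grip":-1},
  {"tx":-0.75,"ty":0.13,"tz":-0.28,"rx":0.002,"ry":-0.04,"rz":0.009,"grip":-1},
  {"tx":-0.81,"ty":0.136,"tz":-0.28,"rx":0.0025,"ry":-0.0556,"rz":0.0095,"grip":-1},
  {"tx":-0.81,"ty":0.136,"tz":-0.28,"rx":0.0025,"ry":-0.0556,"rz":0.0095,"grip":-1},
  {"tx":-0.81,"ty":0.136,"tz":-0.28,"rx":0.0025,"ry":-0.0556,"rz":0.0095,"grip":-1},
])

```text
time: 12.7
tool_pos: [0.5792, -0.1265, 0.326]
tcp_rot: [2.148, 1.932, -0.384]
wrist_force: [0.0, -0.4, -0.0]
width: 0.155
```

```bash
cat > kin.py <<'E'
from h import *
from scipy.optimize import least_squares
D=[json.loads(l) for l in open('log.txt')]
z=lambda a:R.from_euler('z',a); y=lambda a:R.from_euler('y',a)
def rot(q): return z(q[0])*y(q[1]+q[2])*z(q[3])*y(q[4])*z(q[5]+np.pi/2)
def fk(q,p):
    h,L1,a3,L2,d,o1,o5=p
    r1=z(q[0]);r2=r1*y(q[1]);r3=r2*y(q[2]);r5=r3*z(q[3])*y(q[4])
    return np.array([0,0,h])+r1.apply([0,o1,0])+r2.apply([0,0,L1])+r3.apply([a3,0,L2])+r5.apply([0,o5,d])
def fit():
    x0=np.array([.2,.512,0,.567,.295,.025,0]);f=lambda p:np.concatenate([fk(d[0],p)-d[1] for d in D]+[.002*(p-x0)[:]])
    s=least_squares(f,x0);return s.x,np.abs(s.fun[:3*len(D)]).max()
LO=np.array([-2.63,-.94,.31,-1.31,0,-2.55]);HI=np.array([2.63,2.18,2.57,4.45,2.66,2.55])
def ik(p,Rt,par,q0):
    f=lambda q:np.concatenate([(fk(q,par)-p)*10,(rot(q).inv()*Rt).as_rotvec()])
    s=least_squares(f,np.clip(q0,LO+.001,HI-.001),bounds=(LO,HI));return s.x,np.abs(s.fun).max()
E
python3 - <<'E'
from kin import *
st=log()
D.append([list(st['q']),list(st['tool_pos']),list(st['tcp_rot'])])
par,e=fit();print(par.round(4),e)
q=st['q']
for a in(20,35,40,45,50,55,60,65,70,80,90):
    pos=PT+.02*PD if a<=35 else PR+.012*PD
    q,err=ik(tcp_for_eye(pos,tilt(a)),tilt(a),par,q);print(a,q.round(2),err.round(4))
E
```

```text
12.7 [ 579.2 -126.5  326. ] [ 2.1485  1.932  -0.3839] F [ 0.04 -0.38 -0.03] w 0.155 q [-0.057  0.074  1.689 -0.351  1.414  0.111]
[ 0.2518  0.512   0.0014  0.5662  0.3477  0.0249 -0.    ] 1.2014625191125727e-06
20 [-0.28  0.21  1.66 -0.37  1.23 -0.05] 0.0
35 [-0.17  0.24  1.74 -0.66  1.21  0.2 ] 0.0
40 [-0.2   0.32  1.8  -0.8   1.1   0.31] 0.0
45 [-0.18  0.35  1.82 -0.9   1.12  0.41] 0.0
50 [-0.15  0.38  1.83 -0.99  1.15  0.5 ] 0.0
55 [-0.13  0.41  1.84 -1.08  1.19  0.58] 0.0
60 [-0.11  0.45  1.85 -1.17  1.23  0.66] 0.0
65 [-0.1   0.49  1.86 -1.24  1.28  0.73] 0.0
70 [-0.09  0.54  1.86 -1.31  1.33  0.79] 0.0047
80 [-0.1   0.63  1.78 -1.31  1.45  0.82] 0.1004
90 [-0.11  0.72  1.7  -1.31  1.57  0.85] 0.1961
```

```bash
python3 - <<'E'
from kin import *
st=read_state()
for dd in(.05,.02): need(tcp_for_eye(PT+dd*PD,tilt(35)),tilt(35))
E
```

```text
t [-0.5204  0.265   0.5244] r [-0.0007 -0.0419  0.001 ]
t [-0.5594  0.2655  0.6693] r [-0.0007 -0.0419  0.001 ]
```

Emit:
move_arm([
  {"tx":-0.1,"ty":0.05,"tz":0,"rx":0,"ry":-0.01,"rz":0,"grip":-1},
  {"tx":-0.25,"ty":0.12,"tz":0.05,"rx":0,"ry":-0.025,"rz":0,"grip":-1},
  {"tx":-0.4,"ty":0.2,"tz":0.15,"rx":0,"ry":-0.042,"rz":0.001,"grip":-1},
  {"tx":-0.52,"ty":0.265,"tz":0.3,"rx":-0.0007,"ry":-0.042,"rz":0.001,"grip":-1},
  {"tx":-0.52,"ty":0.265,"tz":0.42,"rx":-0.0007,"ry":-0.042,"rz":0.001,"grip":-1},
  {"tx":-0.52,"ty":0.265,"tz":0.52,"rx":-0.0007,"ry":-0.042,"rz":0.001,"grip":-1},
  {"tx":-0.52,"ty":0.265,"tz":0.524,"rx":-0.0007,"ry":-0.042,"rz":0.001,"grip":-1},
  {"tx":-0.52,"ty":0.265,"tz":0.524,"rx":-0.0007,"ry":-0.042,"rz":0.001,"grip":-1},
])

```text
time: 13.7
tool_pos: [0.6177, -0.2658, 0.2648]
tcp_rot: [1.985, 1.773, -0.626]
wrist_force: [0.5, -0.1, -0.4]
width: 0.156
```

```bash
python3 - <<'E'
from kin import *
st=log();Rm=R.from_rotvec(st['tcp_rot']);eye=st['tool_pos']+Rm.apply([EX,0,GZ]);print('eye',eye, 'rel tip: along',(eye-PT)@PD,'lat',eye-PT-((eye-PT)@PD)*PD)
print(np.degrees((Rm.inv()*tilt(35)).as_rotvec()))
for n in('side','top'):
    c=snap(n);u,v=proj(c,eye);tu,tv=proj(c,PT);print(n,u,v,tu,tv)
    f=c['frame'];x0=int(np.clip(tu-75,0,490));y0=int(np.clip(tv-75,0,330));print(x0,y0)
    save('pa'+n,cv2.resize(f[y0:y0+150,x0:x0+150],None,fx=4,fy=4,interpolation=3))
E
```

```text
13.7 [ 617.7 -265.8  264.8] [ 1.9849  1.7733 -0.6259] F [ 0.46 -0.13 -0.45] w 0.156 q [-0.143  0.223  1.71  -0.65   1.257  0.192]
eye [ 0.61150411 -0.31957311  0.3109856 ] rel tip: along 0.05157091555640549 lat [ 0.00023244 -0.00167375  0.00113871]
[ 0.10688444  0.14908429 -0.12883063]
side 518.0003598698877 272.4624138162177 523.2478907473212 316.0101795197154
448 241
top 463.0470480332651 162.08501398582732 471.9424230573016 169.20705648274156
396 94
```

View pics/paside.png

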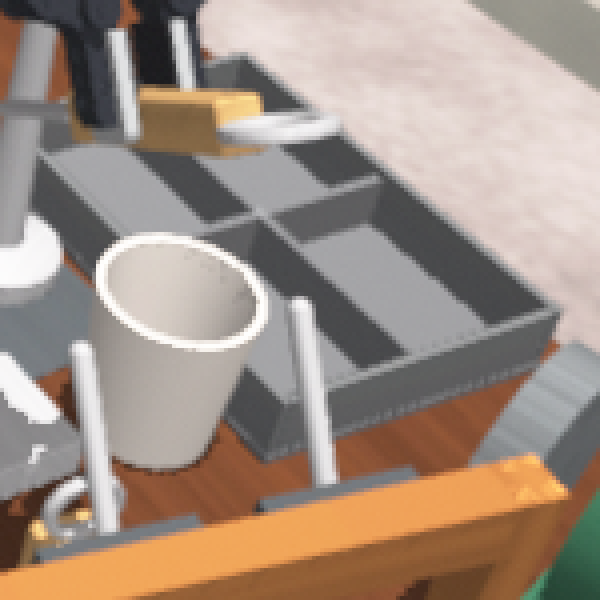

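View pics/patop.png

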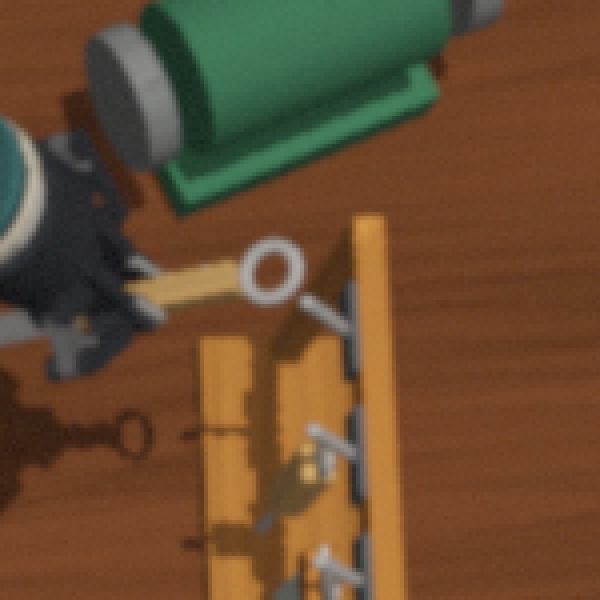

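```bash
python3 - <<'E'
from kin import *
for s in(.075,.058,.032): need(tcp_for_eye(PR+s*PD,tilt(35)),tilt(35))
E
```

```text
t [ 0.0122 -0.0058  0.2103] r [ 0.0005  0.0004 -0.0005]
t [ 0.0125 -0.0061  0.2953] r [ 0.0005  0.0004 -0.0005]
t [ 0.0128 -0.0065  0.4254] r [ 0.0005  0.0004 -0.0005]
```

Emit:
move_arm([
  {"tx":0.006,"ty":-0.003,"tz":0.07,"rx":0.0005,"ry":0.0004,"rz":-0.0005,"grip":-1},
  {"tx":0.012,"ty":-0.006,"tz":0.14,"rx":0.0005,"ry":0.0004,"rz":-0.0005,"grip":-1},
  {"tx":0.012,"ty":-0.006,"tz":0.18,"rx":0.0005,"ry":0.0004,"rz":-0.0005,"grip":-1},
  {"tx":0.012,"ty":-0.006,"tz":0.21,"rx":0.0005,"ry":0.0004,"rz":-0.0005,"grip":-1},
  {"tx":0.012,"ty":-0.006,"tz":0.24,"rx":0.0005,"ry":0.0004,"rz":-0.0005,"grip":-1},
  {"tx":0.012,"ty":-0.006,"tz":0.27,"rx":0.0005,"ry":0.0004,"rz":-0.0005,"grip":-1},
  {"tx":0.012,"ty":-0.006,"tz":0.3,"rx":0.0005,"ry":0.0004,"rz":-0.0005,"grip":-1},
  {"tx":0.012,"ty":-0.006,"tz":0.3,"rx":0.0005,"ry":0.0004,"rz":-0.0005,"grip":-1},
])

```text
time: 14.8
tool_pos: [0.6122, -0.2985, 0.213]
tcp_rot: [1.987, 1.779, -0.63]
wrist_force: [0.2, 0.5, -0.4]
width: 0.155
```

```bash
python3 - <<'E'
from kin import *
st=log();Rm=R.from_rotvec(st['tcp_rot']);eye=st['tool_pos']+Rm.apply([EX,0,GZ]);print('eye',eye, 'rel root: along',(eye-PR)@PD,'lat',eye-PR-((eye-PR)@PD)*PD)
for n in('side','top'):
    c=snap(n);tu,tv=proj(c,PT)
    f=c['frame'];x0=int(tu-50);y0=int(tv-50)
    save('pb'+n,cv2.resize(f[y0:y0+100,x0:x0+100],None,fx=6,fy=6,interpolation=3))
for s in(.032,): need(tcp_for_eye(PR+s*PD,tilt(35)),tilt(35))
E
```

```text
14.8 [ 612.2 -298.5  213. ] [ 1.9872  1.779  -0.63  ] F [ 0.24  0.51 -0.35] w 0.155 q [-0.195  0.265  1.758 -0.673  1.161  0.205]
eye [ 0.60628204 -0.35239971  0.25896666] rel root: along 0.05491958131564333 lat [-0.00107845  0.00064715 -0.00037546]
t [-0.0021  0.0046  0.1178] r [-0.0004  0.      0.0002]
```

View pics/pbside.png

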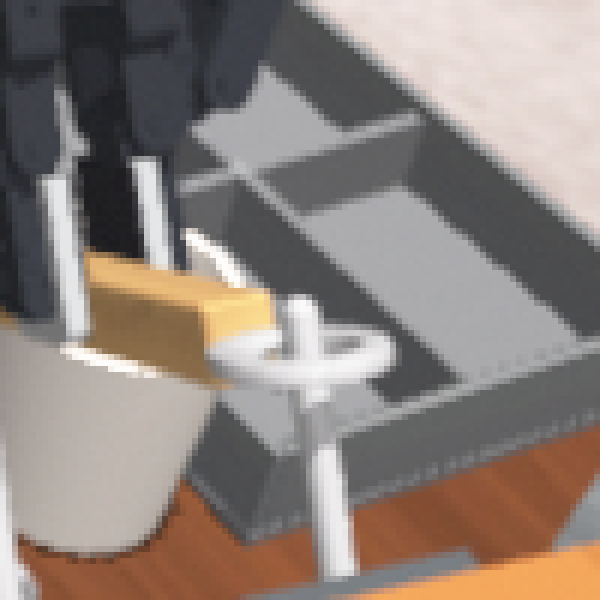

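View pics/pbtop.png

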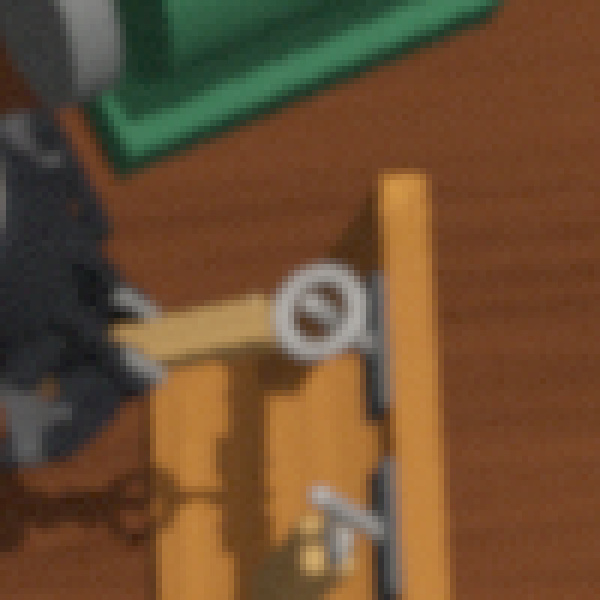

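```bash
python3 - <<'E'
from kin import *
for s,a in((.045,35),(.036,38),(.034,44),(.032,50),(.029,56),(.026,61),(.022,65)):
    p=PR+s*PD-UP*.002*max(0,(a-35)/30); need(tcp_for_eye(p,tilt(a)),tilt(a))
E
```

```text
t [-0.0021  0.0044  0.0528] r [-0.0004  0.      0.0002]
t [-0.0038  0.0046  0.1171] r [-0.0004 -0.0083  0.0002]
t [-0.0099  0.0047  0.1652] r [-0.0004 -0.025   0.0002]
t [-0.0199  0.0048  0.2124] r [-0.0003 -0.0416  0.0002]
t [-0.0334  0.0049  0.2632] r [-0.0003 -0.0583  0.0002]
t [-0.0474  0.005   0.3067] r [-0.0003 -0.0722  0.0003]
t [-0.0603  0.005   0.3485] r [-0.0003 -0.0833  0.0003]
```

Emit:
move_arm([
  {"tx":-0.002,"ty":0.004,"tz":0.053,"rx":0,"ry":0,"rz":0,"grip":-1},
  {"tx":-0.004,"ty":0.005,"tz":0.117,"rx":0,"ry":-0.0083,"rz":0,"grip":-1},
  {"tx":-0.01,"ty":0.005,"tz":0.165,"rx":0,"ry":-0.025,"rz":0,"grip":-1},
  {"tx":-0.02,"ty":0.005,"tz":0.212,"rx":0,"ry":-0.0416,"rz":0,"grip":-1},
  {"tx":-0.033,"ty":0.005,"tz":0.263,"rx":0,"ry":-0.0583,"rz":0,"grip":-1},
  {"tx":-0.047,"ty":0.005,"tz":0.307,"rx":0,"ry":-0.0722,"rz":0,"grip":-1},
  {"tx":-0.06,"ty":0.005,"tz":0.348,"rx":0,"ry":-0.0833,"rz":0,"grip":-1},
  {"tx":-0.06,"ty":0.005,"tz":0.348,"rx":0,"ry":-0.0833,"rz":0,"grip":-1},
])

```text
time: 15.9
tool_pos: [0.6067, -0.3476, 0.1603]
tcp_rot: [1.621, 1.458, -1.039]
wrist_force: [-0.1, 0.4, -0.9]
width: 0.159
```

```bash
python3 - <<'E'
from kin import *
st=log();Rm=R.from_rotvec(st['tcp_rot']);eye=st['tool_pos']+Rm.apply([EX,0,GZ]);print('eye',eye, 'rel root: along',(eye-PR)@PD,'lat',eye-PR-((eye-PR)@PD)*PD)
for n in('side','top'):
    c=snap(n);tu,tv=proj(c,PT)
    f=c['frame'];x0=int(min(tu-75,490));y0=int(tv-50)
    save('pc'+n,cv2.resize(f[y0:y0+120,x0:x0+150],None,fx=5,fy=5,interpolation=3))
need(tcp_for_eye(PR+.02*PD-UP*.003,tilt(66)),tilt(66))
E
```

```text
15.9 [ 606.7 -347.6  160.3] [ 1.6206  1.4577 -1.039 ] F [-0.1   0.38 -0.94] w 0.159 q [-0.093  0.486  1.859 -1.234  1.285  0.721]
eye [ 0.60456572 -0.37149775  0.22724616] rel root: along 0.01793744877480128 lat [-0.00044863  0.00263266 -0.0018002 ]
t [ 0.0078 -0.0007  0.0171] r [-0.0002 -0.003   0.0004]
```

View pics/pcside.png

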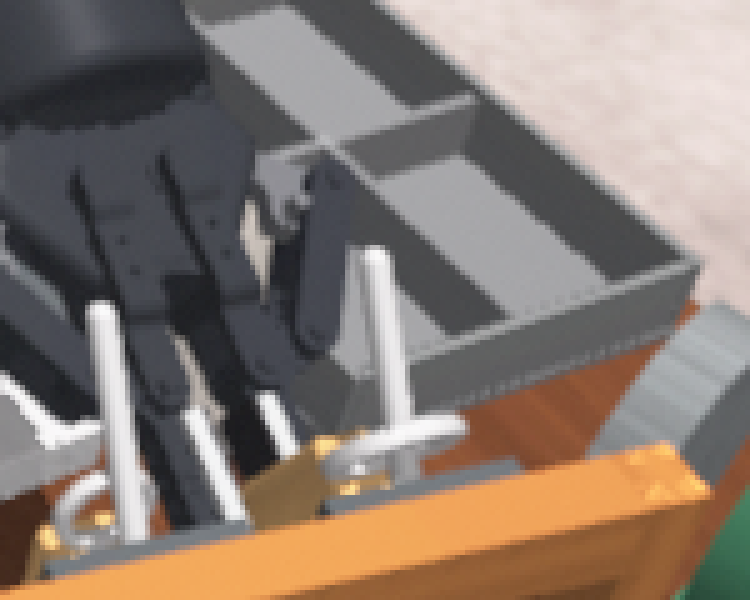

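View pics/pctop.png

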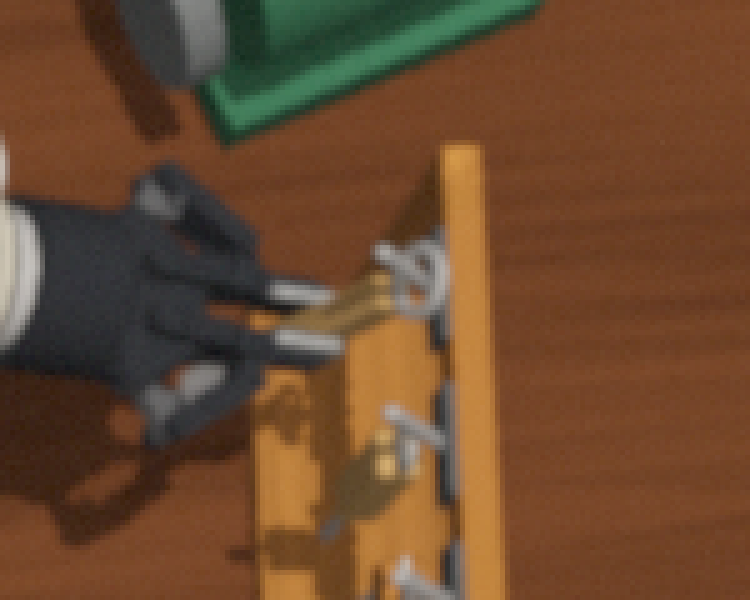

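Emit:
move_arm([
  {"tx":0.005,"ty":0,"tz":0.002,"rx":0,"ry":0,"rz":0,"grip":-1},
  {"tx":0.01,"ty":0,"tz":0.004,"rx":0,"ry":0,"rz":0,"grip":-1},
  {"tx":0.01,"ty":0,"tz":0.004,"rx":0,"ry":0,"rz":0,"grip":-1},
  {"tx":0.01,"ty":0,"tz":0.004,"rx":0,"ry":0,"rz":0,"grip":-0.3},
  {"tx":0.01,"ty":0,"tz":0.004,"rx":0,"ry":0,"rz":0,"grip":-0.3},
  {"tx":0.01,"ty":0,"tz":0.004,"rx":0,"ry":0,"rz":0,"grip":-0.3},
  {"tx":0.01,"ty":0,"tz":0.004,"rx":0,"ry":0,"rz":0,"grip":-0.3},
  {"tx":0.01,"ty":0,"tz":0.004,"rx":0,"ry":0,"rz":0,"grip":-0.3},
], grip_force=20)

```text
time: 17.0
tool_pos: [0.6079, -0.3478, 0.1612]
tcp_rot: [1.621, 1.453, -1.036]
wrist_force: [0.4, -0.5, -0.5]
width: 0.348
```

```bash
python3 - <<'E'
from kin import *
st=log()
for n in('side','top'):
    c=snap(n);tu,tv=proj(c,PT)
    f=c['frame'];x0=int(min(tu-75,490));y0=int(tv-50)
    save('pd'+n,cv2.resize(f[y0:y0+150,x0:x0+150],None,fx=4,fy=4,interpolation=3))
E
```

```text
17.0 [ 607.9 -347.8  161.2] [ 1.6212  1.4528 -1.0355] F [ 0.42 -0.49 -0.48] w 0.348 q [-0.092  0.486  1.857 -1.236  1.285  0.726]
```

View pics/pdside.png

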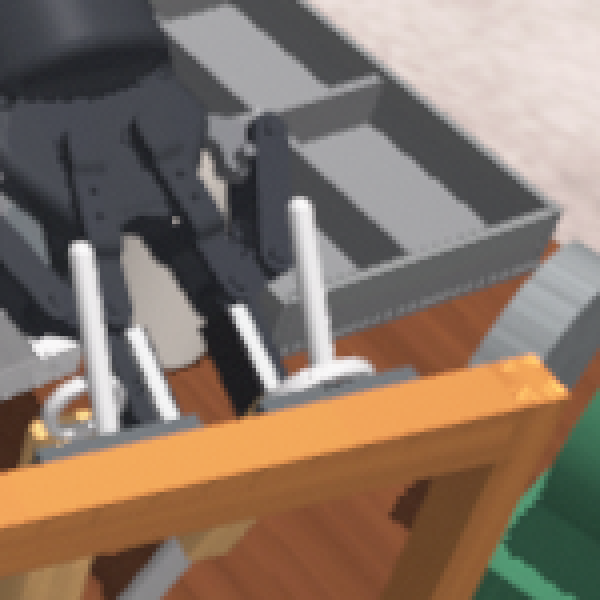

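View pics/pdtop.png

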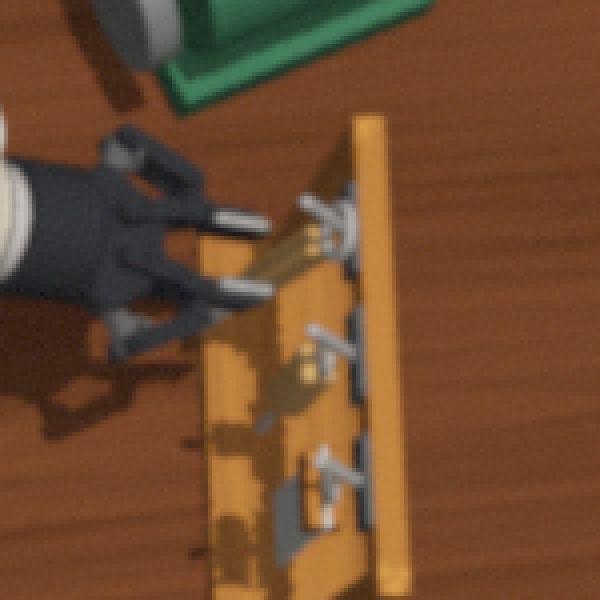

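Emit:
move_arm([
  {"tx":0,"ty":0,"tz":-0.05,"rx":0,"ry":0,"rz":0,"grip":-0.3},
  {"tx":0,"ty":0,"tz":-0.13,"rx":0,"ry":0,"rz":0,"grip":-0.3},
  {"tx":0,"ty":0,"tz":-0.25,"rx":0,"ry":0,"rz":0,"grip":-0.3},
  {"tx":0,"ty":0,"tz":-0.4,"rx":0,"ry":0,"rz":0,"grip":-0.3},
  {"tx":0,"ty":0,"tz":-0.55,"rx":0,"ry":0,"rz":0,"grip":-0.3},
  {"tx":0,"ty":0,"tz":-0.7,"rx":0,"ry":0,"rz":0,"grip":-0.3},
  {"tx":0,"ty":0,"tz":-0.8,"rx":0,"ry":0,"rz":0,"grip":-0.3},
  {"tx":0,"ty":0,"tz":-0.8,"rx":0,"ry":0,"rz":0,"grip":-0.3},
])

```text
time: 18.1
tool_pos: [0.6254, -0.2018, 0.2301]
tcp_rot: [1.62, 1.453, -1.032]
wrist_force: [-0.2, -0.3, -0.3]
width: 0.35
```

```bash
python3 - <<'E'
from kin import *
st=log()
for n in('side','top'):
    c=snap(n);tu,tv=proj(c,PT)
    f=c['frame'];x0=int(min(tu-75,490));y0=int(tv-50)
    save('pe'+n,cv2.resize(f[y0:y0+150,x0:x0+150],None,fx=4,fy=4,interpolation=3))
E
```

```text
18.1 [ 625.4 -201.8  230.1] [ 1.6199  1.4532 -1.0317] F [-0.22 -0.31 -0.25] w 0.35 q [ 0.13   0.434  1.777 -1.083  1.49   0.673]
```

View pics/peside.png

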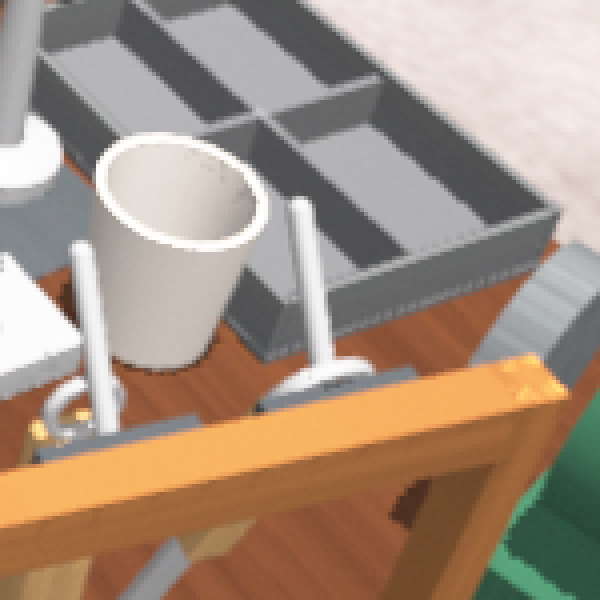

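View pics/petop.png

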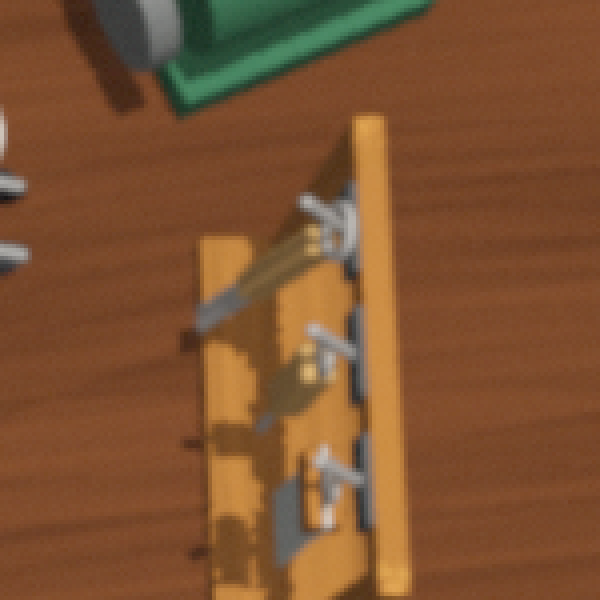

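```bash
python3 - <<'E'
from kin import *
c=load('top');s=load('side')
tu,tv=proj(c,PT);x0=int(min(tu-75,490));y0=int(tv-50)
for n,(u,v) in(('tip',(203,320)),('handle end near blade',(243,294)),('handle top end',(318,240)),('ring',(345,226))):
    uu,vv=x0+u/4,y0+v/4
    for zz in(.03,.1,.19,.2): print(n,zz,onz(c,uu,vv,zz).round(3),end=' ')
    print('depth pt',cloud(c)[int(round(vv)),int(round(uu))].round(3))
save('pf',cv2.resize(s['frame'][330:480,360:600],None,fx=3.3,fy=3.3,interpolation=3))
print(PR)
E
```

```text
tip 0.03 [ 0.614 -0.34   0.03 ] tip 0.1 [ 0.595 -0.323  0.1  ] tip 0.19 [ 0.571 -0.303  0.19 ] tip 0.2 [ 0.568 -0.3    0.2  ] depth pt [ 0.605 -0.333  0.063]
handle end near blade 0.03 [ 0.627 -0.367  0.03 ] handle end near blade 0.1 [ 0.608 -0.35   0.1  ] handle end near blade 0.19 [ 0.583 -0.327  0.19 ] handle end near blade 0.2 [ 0.58  -0.324  0.2  ] depth pt [ 0.602 -0.344  0.124]
handle top end 0.03 [ 0.656 -0.419  0.03 ] handle top end 0.1 [ 0.636 -0.399  0.1  ] handle top end 0.19 [ 0.609 -0.373  0.19 ] handle top end 0.2 [ 0.606 -0.371  0.2  ] depth pt [ 0.605 -0.371  0.202]
ring 0.03 [ 0.663 -0.438  0.03 ] ring 0.1 [ 0.642 -0.417  0.1  ] ring 0.19 [ 0.615 -0.39   0.19 ] ring 0.2 [ 0.612 -0.387  0.2  ] depth pt [ 0.601 -0.376  0.234]
[ 0.60387639 -0.38435657  0.214352  ]
```

View pics/pf.png

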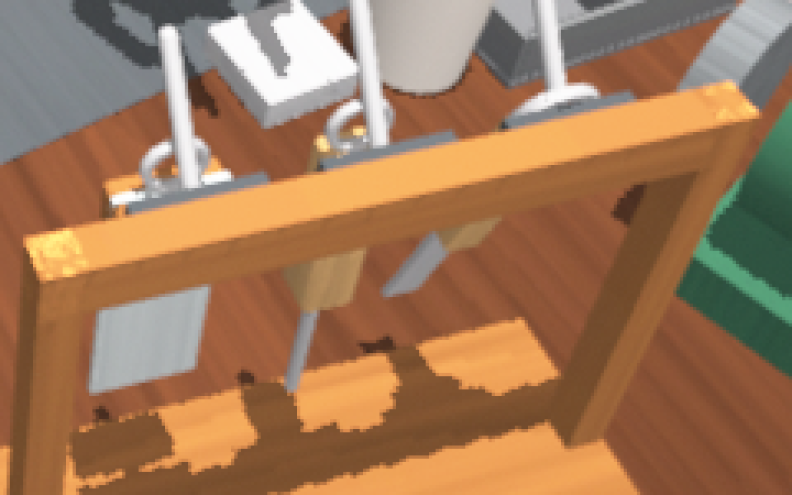

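```bash
python3 - <<'E'
from kin import *
a=load('top')
for k in range(6): c=snap('top')
print(np.abs(a['frame'][140:260,440:500].astype(int)-c['frame'][140:260,440:500]).max())
P=cloud(c)[140:270,440:500].reshape(-1,3);P=P[~np.isnan(P[:,0])]
RY=np.cross(UP,OUT) # along bar
L=(P-PR)@np.stack([OUT,RY,UP],1)
def cl(lo,hi):
    m=(L[:,1]>lo)&(L[:,1]<hi)&(L[:,0]>.001)&(L[:,0]<.12)&(L[:,2]>-.18)
    q=L[m]; q=q[np.argsort(q[:,2])]
    for x in q[::max(1,len(q)//45)]: print((x*1000).round(0).tolist(),end=' ')
    print('\n')
print(RY);cl(-.025,.025);
for o in(-.07,.07): cl(o-.02,o+.02)
E
```

```text
14
[-0.9939  0.1106  0.    ]
[52.0, -11.0, -170.0] [50.0, 3.0, -158.0] [49.0, 7.0, -153.0] [46.0, 5.0, -144.0] [45.0, 5.0, -135.0] [43.0, 6.0, -130.0] [40.0, -6.0, -122.0] [39.0, -1.0, -114.0] [34.0, 4.0, -106.0] [25.0, 5.0, -93.0] [31.0, 7.0, -87.0] [23.0, 6.0, -82.0] [37.0, 2.0, -79.0] [24.0, 6.0, -75.0] [35.0, -1.0, -67.0] [36.0, 2.0, -63.0] [23.0, 6.0, -59.0] [22.0, 7.0, -57.0] [25.0, 6.0, -51.0] [30.0, -4.0, -46.0] [24.0, 6.0, -43.0] [21.0, 5.0, -40.0] [26.0, 1.0, -37.0] [18.0, 5.0, -33.0] [23.0, -5.0, -27.0] [24.0, -6.0, -24.0] [22.0, -5.0, -20.0] [18.0, 6.0, -15.0] [15.0, -7.0, -12.0] [14.0, -2.0, -11.0] [7.0, -1.0, -9.0] [15.0, 6.0, -8.0] [15.0, -5.0, -6.0] [11.0, -2.0, -4.0] [13.0, 11.0, 1.0] [3.0, -19.0, 5.0] [6.0, 14.0, 9.0] [3.0, -23.0, 12.0] [1.0, -18.0, 14.0] [3.0, 12.0, 16.0] [7.0, -6.0, 17.0] [6.0, 4.0, 18.0] [4.0, -4.0, 21.0] [11.0, 1.0, 25.0] [25.0, 3.0, 37.0] [29.0, -3.0, 47.0] [37.0, -2.0, 55.0] 



[19.0, 71.0, -159.0] [22.0, 67.0, -134.0] [29.0, 71.0, -91.0] [12.0, 80.0, -85.0] [29.0, 78.0, -81.0] [25.0, 79.0, -78.0] [30.0, 68.0, -75.0] [29.0, 72.0, -69.0] [28.0, 80.0, -66.0] [28.0, 69.0, -62.0] [25.0, 79.0, -59.0] [19.0, 78.0, -55.0] [14.0, 79.0, -50.0] [29.0, 66.0, -46.0] [15.0, 79.0, -43.0] [23.0, 79.0, -40.0] [29.0, 62.0, -36.0] [29.0, 77.0, -30.0] [17.0, 81.0, -27.0] [17.0, 79.0, -25.0] [29.0, 78.0, -21.0] [29.0, 67.0, -16.0] [21.0, 57.0, -14.0] [23.0, 57.0, -12.0] [3.0, 81.0, -11.0] [27.0, 67.0, -10.0] [16.0, 67.0, -9.0] [25.0, 67.0, -8.0] [4.0, 79.0, -7.0] [23.0, 61.0, -6.0] [3.0, 53.0, -5.0] [26.0, 71.0, -5.0] [24.0, 78.0, -3.0] [22.0, 71.0, -2.0] [4.0, 81.0, -0.0] [4.0, 79.0, 2.0] [5.0, 86.0, 4.0] [4.0, 56.0, 8.0] [4.0, 86.0, 10.0] [4.0, 78.0, 12.0] [4.0, 69.0, 13.0] [2.0, 72.0, 14.0] [4.0, 89.0, 15.0] [20.0, 79.0, 16.0] [10.0, 70.0, 18.0] [5.0, 89.0, 20.0] [15.0, 70.0, 25.0] [24.0, 73.0, 35.0] [26.0, 73.0, 43.0] [39.0, 67.0, 52.0] [38.0, 70.0, 56.0]
```

Emit:
move_arm([
  {"tx":0,"ty":0,"tz":-0.05,"rx":0,"ry":0,"rz":0,"grip":-0.3},
  {"tx":0,"ty":0,"tz":-0.1,"rx":0,"ry":0,"rz":0,"grip":-0.3},
  {"tx":0,"ty":0,"tz":-0.15,"rx":0,"ry":0,"rz":0,"grip":-0.3},
  {"tx":0,"ty":0,"tz":-0.2,"rx":0,"ry":0,"rz":0,"grip":-0.3},
  {"tx":0,"ty":0,"tz":-0.2,"rx":0,"ry":0,"rz":0,"grip":-0.3},
  {"tx":0,"ty":0,"tz":-0.2,"rx":0,"ry":0,"rz":0,"grip":-0.3},
  {"tx":0,"ty":0,"tz":-0.2,"rx":0,"ry":0,"rz":0,"grip":-0.3},
  {"tx":0,"ty":0,"tz":-0.2,"rx":0,"ry":0,"rz":0,"grip":-0.3},
])

```text
time: 19.5
tool_pos: [0.628, -0.168, 0.2456]
tcp_rot: [1.622, 1.453, -1.036]
wrist_force: [0.1, 0.5, -0.1]
width: 0.35
```

```bash
python3 - <<'E'
from kin import *
st=log();a=load('top');b=load('side')
c=snap('top');s=snap('side')
A=np.abs(a['frame'].astype(int)-c['frame'])[150:215,440:500].max(-1);print(A.max(),(A>25).sum())
A=np.abs(b['frame'].astype(int)-s['frame'])[360:420,470:560].max(-1);print(A.max(),(A>25).sum())
P=cloud(c)[140:270,440:500].reshape(-1,3);P=P[~np.isnan(P[:,0])]
RY=np.cross(UP,OUT);L=(P-PR)@np.stack([OUT,RY,UP],1)
m=(np.abs(L[:,1])<.01)&(L[:,0]>.001)&(L[:,0]<.09)&(L[:,2]>-.165)&(L[:,2]<-.115);print(m.sum(),cv2.fitLine((L[m][:,[0,2]]*1000).astype(np.float32),cv2.DIST_HUBER,0,.01,.01).ravel())
m=(np.abs(L[:,1])<.02)&(L[:,0]<.09)&(L[:,2]>-.165)
# steel ring in side view zoom
save('pgs',cv2.resize(s['frame'][340:420,470:570],None,fx=8,fy=8,interpolation=3)[:600])
save('pgt',cv2.resize(c['frame'][155:215,440:500],None,fx=10,fy=10,interpolation=3)[:600])
E
```

```text
19.5 [ 628.  -168.   245.6] [ 1.6215  1.4527 -1.0362] F [ 0.14  0.46 -0.13] w 0.35 q [ 0.179  0.432  1.745 -1.052  1.544  0.662]
12 0
15 0
61 [   0.2384796   -0.9711475   45.903614  -139.819    ]
```

View pics/pgs.png

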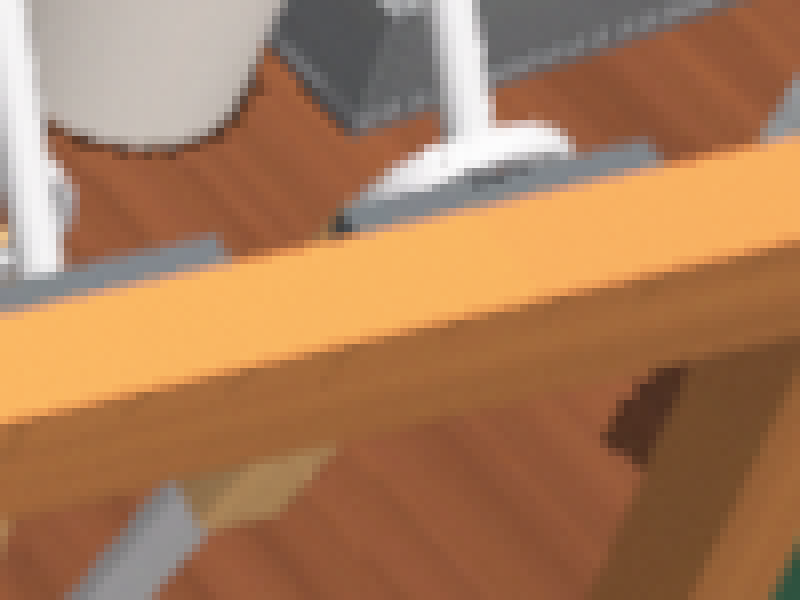

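View pics/pgt.png

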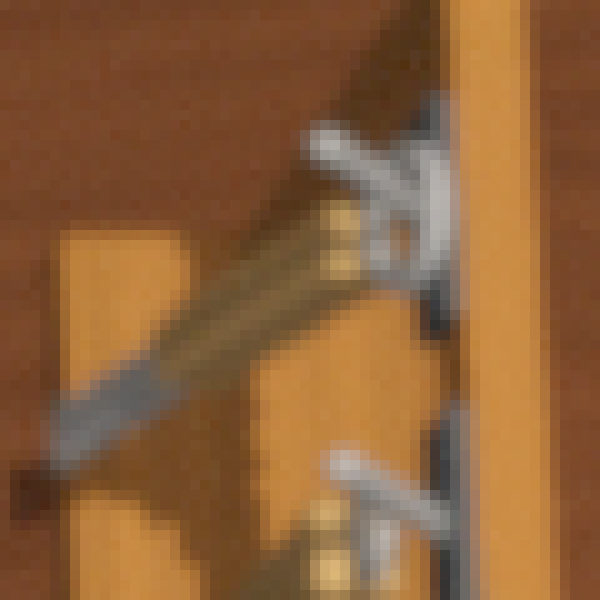

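```bash
python3 - <<'E'
from kin import *
save('ph',load('side')['frame'])
save('pht',load('top')['frame'])
c=load('top');P=cloud(c);X,Y,Z=P[...,0],P[...,1],P[...,2]
m=(X>.5)&(X<.65)&(Y>.28)&(Y<.40)&(Z>.09)&(Z<.22);q=P[m];print(len(q),((q-LIP)@XC).min(),((q-LIP)@XC).max(),q[:,2].min(),q[:,2].max())
d=(q-LIP)@XC
print(cv2.fitLine((np.stack([d,q[:,2]],1)*1000).astype(np.float32),cv2.DIST_HUBER,0,.01,.01).ravel())
E
```

```text
631 0.11003261544425832 0.11925180292535129 0.0902385589164576 0.19592746633966818
[ 4.4549931e-02 -9.9900717e-01  1.1356838e+02  1.4767023e+02]
```

View pics/ph.png

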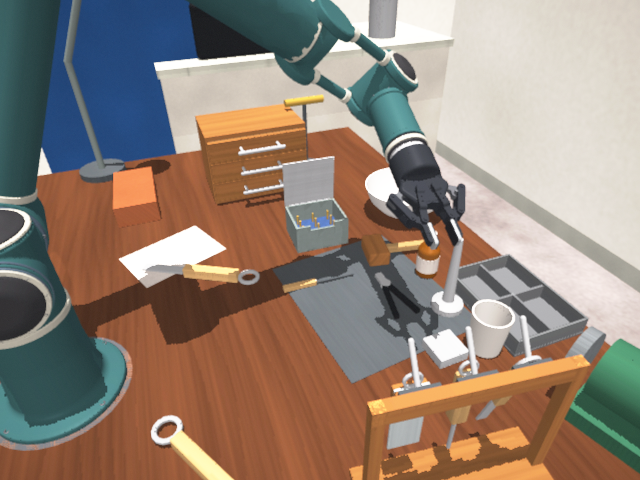

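View pics/pht.png

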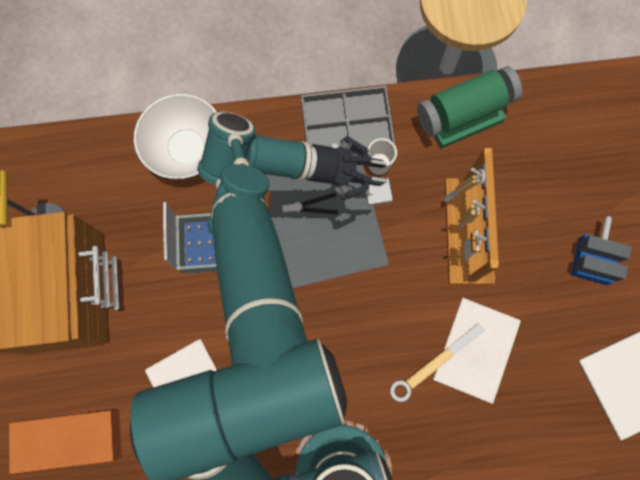

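```bash
python3 -c "
from h import *
print(finish_job())"
```

```text
the job is handed in; nothing more can be done
None
```

The lid is levered open and the opener hangs by its eye on the empty peg. I handed the job in at about 20 s of the 69 s allowed.

- **Opener chosen:** the one on the mat, the smallest. It measured about 171–172 mm from eye to tip, against about 240 and 248 mm for the other two.
- **Lid:** I put the blade in at the notch and swept the tip along the lid's arc. The last depth check put the lid at about 87°, standing by itself. The gripper stayed in front of the case and only the blade touched the lid.
- **Hanging:** I threaded the eye onto the empty peg, the end nearest the far edge. Then I tilted the opener towards vertical, let go and backed away.

**Last checks:**
- **Stillness:** pictures about 1 s apart showed no change at the opener.
- **Contact:** the gripper was clear of everything, and the wrist force was under 1 N.
- **Other things:** those in view looked unmoved. The arm hid parts of the bench from above, so this was by eye only.

**Not as hoped:** the opener does not hang quite plumb. It rests blade down but leans outward by about 12–14°, with the ring apparently against the peg's plate. I left it there because it was stable and nudging it risked disturbing it.

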